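# Show a glued tatami-frame rail to the inspection camera

## Task

The glue on the wooden frame rail has set: take the iron weight that stands on it and set it gently back in its own recess in the wooden weight rack, the one it fits. Then lift the rail out of the gluing board and hold it up to the inspection camera, right side up, with the tongue's end centred in front of the lens, square to it and 10 cm from it, tilted as the camera is tilted. Finish while holding the rail still there, do not put it down or let it go, and leave the camera, its stand and everything else on the bench as they are.

Things in the scene. Friction and masses are not known exactly. Their poses are not given: they have to be found in the camera images.
- weight: The cast-iron weight that stands on the rail, about 0.47 kg: a cylinder 50 mm in diameter and 28 mm high, above it a neck 18 mm wide, then a round knob 28 mm in diameter from 38 to 54 mm above the underside. It stands within 20 mm of the middle of the rail. Origin: centre of its underside, z up.
- rack: The weight rack, fixed: wooden block 230 x 86 x 24 mm lying on the tatami (a 15 mm panel under everything), with three round recesses along its x axis, each 8 mm deep and 3 mm wider than its weight: at x = -75 mm for the 40 mm weight (which stands in it), at x = 0 for the 50 mm weight (empty), at x = +75 mm for the 62 mm weight (empty). Origin: centre of its underside, z up.
- rack_hole1 (a point): Centre of the mouth of the middle recess (53 mm in diameter, 8 mm deep), level with the rack's top face; axes as the rack's. A weight in it stands 8 mm below this point.
- rail: The rail, about 0.1 kg: straight wooden batten of two glued layers (dark below, pale on top), 155 mm long (x), 40 wide (y), 24 high (z), with a pale tongue 20 mm wide, 12 thick, 25 long on its +x end at mid height. It lies loose in the gluing board. Origin: centre of the underside of the 155 mm body, z up, x towards the tongue.
- tongue_end (a point): Centre of the tongue's end face: in the rail's frame at x = 102.5 mm, y = 0, z = 12 mm. Axes as the rail's.
- gluing_board: The gluing board, fixed on the tatami: plywood 250 x 130 x 12 mm, the rail lying along its x. Cleats 12 mm high stand beside the rail with 2.5 mm of play: two a side (26 mm long, 16 wide, centred at x = -62 and +58 mm), one behind the plain end; between them 94 mm of each side is free. Origin: centre of its underside. The tongue points away from the robot, within 30 degrees.
- lens (a point): Centre of the inspection camera's front glass (lens 37 mm wide, white ring light 60 mm wide round it), 0.24 to 0.32 m high. It looks along this point's -x: roughly towards the robot's side and down, 11 to 36 degrees below level, different in each start. y is level, z the camera's own up. The tongue's end belongs at (-100, 0, 0) mm here, the rail's axes along these axes.
- camera_stand: The camera's stand, fixed: dark steel plate 180 (x) x 150 (y) x 10 mm on the tatami; at x = 130, y = 52 mm a steel column 20 mm in diameter, 360 mm high, carries the camera (at x of 85 to 190 mm, y = 0) by a cross rod and clamp held by friction: do not push it. Origin: on the plate's underside, 30 mm behind its front edge (the edge nearest the robot).
- small_weight: Bystander: iron weight with a knob, 40 mm in diameter, 48 mm high in all, standing in its recess in the rack. Its origin is the centre of its underside, z up. 
- large_weight: Bystander: iron weight with a knob, 62 mm in diameter, 62 mm high in all, standing on the tatami behind the gluing board. Its origin is the centre of its underside, z up. 
- awl: Bystander: round awl with a wooden handle, 200 mm long, lying between the robot and the gluing board. Origin at the ferrule, x towards the point.
- flat_awl: Bystander: flat-tipped awl with a wooden handle, 190 mm long, lying behind the gluing board. Origin at the ferrule, x towards the tip.
- knife: Bystander: broad tatami knife with a wooden handle, 290 mm long, lying between the robot and the gluing board. Origin where blade and handle meet, x towards the blade.
- offcut: Bystander: plain offcut of the same rail stock without a tongue, 110 x 40 x 24 mm, lying behind the gluing board. Origin: centre of its underside.
Not all that is in view belongs to the job. What is shaped like the weight but orange is not meant.

How it is judged:
On the way, in this order (a step that is already met when the one before it is completed fails the run):
1. the weight stands in its own recess in the rack, released (horizontal distance between weight and rack_hole1 below 0.005 m and z of weight in the frame of rack_hole1 below -0.006 m and angle between weight's own z axis and vertical below 0.06 rad and linear speed of weight below 0.03 m/s and contact force between the fingers and weight below 0.2 N), for 0.2 s.
2. the rail is lifted clear of the gluing board in the gripper (z of rail in the frame of gluing_board above 0.05 m and contact force between the fingers and rail above 2 N), for 0.2 s.
At the end, for the whole second after the job is handed in: The weight stands released at the bottom of its own recess. The gripper holds the rail still in the air, touching nothing else: tongue end 100 mm (within 18) from the lens and within 14 mm of its axis sideways and in height, square and level to the camera within 0.18 rad, pale layer up (all of step 1 and x of tongue_end in the frame of lens between -0.118 and -0.082 m and y of tongue_end in the frame of lens between -0.014 and 0.014 m and z of tongue_end in the frame of lens between -0.014 and 0.014 m and x of rail in the frame of lens below -0.17 m and angle between the x axis of rail and the x axis of lens, either way round below 0.18 rad and angle between the y axis of rail and the y axis of lens, either way round below 0.18 rad and angle between rail's own z axis and vertical below 1.1 rad and contact force between the fingers and rail above 2 N and contact force between rail and camera_stand below 0.2 N and contact force between rail and gluing_board below 0.2 N and linear speed of rail below 0.03 m/s and angular speed of rail below 0.2 rad/s); the arm keeps its last pose, push and grip.
It fails at once if a bystander is moved by more than 30 mm (distance of any of small_weight, large_weight, awl, flat_awl, knife, offcut from where it was at the start of the episode above 0.03 m).
It fails at once if the camera is knocked out of place by more than 10 mm (distance of lens from where it was at the start of the episode above 0.01 m).
It fails at once if the weight is dropped (falls free from over 10 mm) or banged into the rack (contact force between weight and rack above 60 N or (linear speed of weight above 0.45 m/s and contact force between the fingers and weight below 0.1 N)).
It also fails if it takes over 54 s, if anything falls off the work surface, if the arm or the gripper's body presses on something with over 40 N, if the wrist force passes 120 N, or if a joint passes its speed limit or range.

## Robot

A 7-joint arm with a two-finger parallel gripper is mounted at the origin on the work surface. World frame = base frame: x ahead of the robot, y to its left, z up, the work surface at z = 0. Lengths are in m, angles in rad, forces in N, time in s.
With the tool pointing down it reaches from about 0.4 to 0.875 m from the base axis. Payload 6.5 kg.
Tool frame: the origin (TCP) lies between the finger pads; the fingertips stand 8 mm ahead of it and the grasp point (between the pads) lies 11 mm behind it; z points along the fingers, y is the line along which they close (so a half turn about z gives the same grasp; the last joint's range is limited). The gripper opens to 85 mm and grips with 20 to 120 N. Pads are 22 mm wide; open, the fingers measure 114 mm over their backs; the gripper's body (76 mm by 85 mm) begins 54 mm behind the grasp point. The pads swing forward as they close: fully open they stand 13 mm farther back than shut.
Start: joints at [-1.18, 0.536, -0.004, 1.538, 0.003, 1.067, -0.071], TCP at [0.287, 0.583, 0.239] pointing down, gripper open.
Joint ranges: [-2.7, 2.7], [-0.37, 2.16], [-1.27, 1.26], [0.24, 2.4], [-1.31, 4.45], [0.19, 1.91], [-2.76, 2.76]. Speed limits (rad/s): [2.39, 2.39, 3.14, 3.14, 3.14, 3.14, 3.14].

## Interface

Orientations are given as [roll, pitch, yaw] about the fixed x, y, z axes, in that order (R = Rz(yaw) Ry(pitch) Rx(roll)).
In Python, from workcell import manip gives the robot as it stands. The module is installed in compiled form; this text tells all that it offers.
- The arm moves only by the tool play_rows, never from a script. Its argument "rows" is a list of rows, each an object with "slide": the shift along the tool's x, y, z in mm, a list of three; "roll": the turn about the tool's z in rad. A call has 1 to 10 rows; each row is the pose to reach, as a shift and turn from the pose commanded when the call began, along the tool's axes at that moment; what a row does not reach only later rows make up. A row lasts 1/10 s, in which the tool goes at most 50 mm and 8.59 degrees, less where a joint would pass 70% of its speed; a pose out of reach is approached as far as the arm can. A call with a gripper value outside its range is refused whole. "fingers" is the opening, from -1 (shut) to 1 (fully open), set as the call begins (left out, the last holds). The fingers move at their own pace and stop on an object; the grip force is fixed at half the most. Time passes only in rows, so rows that repeat a pose let the fingers close. It gives the time, the measured TCP pose, the force, the opening and the grip force at its end, in the units of the state.
- manip.get_obs(): the state, without advancing time (a new reading comes with each control period).
- manip.get_image(name): name is "side" or "top"; returns the picture (480x640x3 uint8, red, green, blue); there is no depth.
- manip.get_calibration(name): a dict with "K" (3x3 intrinsics, pixels), "R" (3x3) and "t" (3): a world point X has camera coordinates R X + t. Camera axes: x right, y down, z forward; pixel columns grow to the right and rows downward; lengths in m; the calibration is good to about 2 mm. A picture is of the moment at which its call begins. get_calibration takes no time and is no camera call.
- manip.job_done(): hands the job in; it is judged then, once.
The state is a dict: "t": time; "joint_pos": joint angles; "joint_velocities": joint speeds; "joint_efforts": joint torques, N m; "tool_pos": TCP position; "eef_rot": TCP orientation; "wrist_force": force on the tool from outside, world axes, zero at the start; "moment": the same for the moment, N m; "finger_gap": finger opening in m; "grip_force": force on a finger pad.
Only numpy, scipy, OpenCV 4.12 (cv2) and the standard library are available. Lean on these libraries where they do the work, as an engineer would, in place of code of your own. Each camera call takes 0.05 s, during which the arm holds its last target. There are 200 camera calls.

## Working session

There is one attempt and no reset: what is moved stays moved. The work goes in short steps, Python scripts to look and compute and a tool call to move; the robot and the scene stay as the last step left them, time stands still between calls to the robot, and variables do not carry over. Pictures are saved under pics/ and viewed, at most 10 in all, crops included, and the job is handed in when it is done.

Besides the shell and the picture viewer there is one more tool, called after "Request:" by a JSON object that holds its "method" and its "body", one argument or row to a line. play_rows: Moves the arm, as the interface text tells. Its arguments: {"type":"object","properties":{"rows":{"type":"array"},"fingers":{"type":"number"}},"required":["rows"]}

```bash
mkdir -p pics
python3 - <<'E'
from workcell import manip
import cv2,numpy as np,json
o=manip.get_obs();print({k:np.round(v,3).tolist() for k,v in o.items()})
for n in("side","top"):
    im=manip.get_image(n);cv2.imwrite(f"pics/{n}0.png",im[:,:,::-1]);c=manip.get_calibration(n)
    print(n,{k:np.round(v,4).tolist() for k,v in c.items()}, (-np.array(c["R"]).T@c["t"]).round(3))
E
```

```text
{'t': 0.0, 'joint_pos': [-1.18, 0.537, -0.004, 1.539, 0.003, 1.067, -0.071], 'joint_velocities': [0.001, 0.002, -0.001, -0.001, -0.001, 0.0, 0.001], 'joint_efforts': [-0.0, -58.34, 1.048, -25.912, 0.012, 0.009, -0.0], 'tool_pos': [0.286, 0.583, 0.238], 'eef_rot': [-3.14, 0.0, 2.685], 'wrist_force': [0.466, 0.368, -0.894], 'moment': [0.051, 0.067, 0.021], 'grip_force': 0.0, 'finger_gap': 0.085}
side {'K': [[441.2646, 0.0, 327.1488], [0.0, 441.2646, 238.6904], [0.0, 0.0, 1.0]], 'R': [[0.6863, -0.7272, -0.0152], [-0.3693, -0.3304, -0.8686], [0.6266, 0.6017, -0.4953]], 't': [-0.3069, 0.3109, 0.7799]} [-0.163 -0.59   0.652]
top {'K': [[499.8646, 0.0, 317.7729], [0.0, 499.8646, 239.2648], [0.0, 0.0, 1.0]], 'R': [[0.0016, -1.0, -0.0084], [-0.9871, -0.0002, -0.16], [0.16, 0.0086, -0.9871]], 't': [0.0104, 0.5071, 1.2689]} [ 0.298 -0.     1.334]
```

View pics/side0.png

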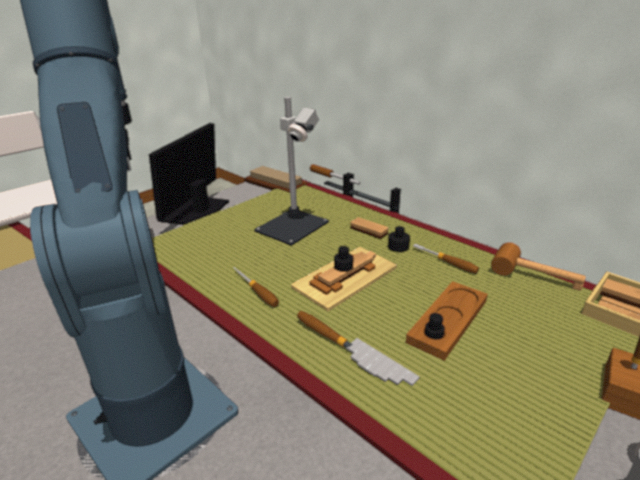

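View pics/top0.png

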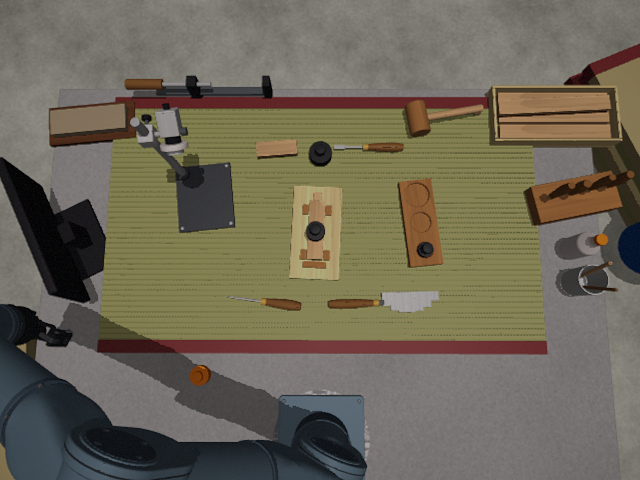

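The side view shows the job weight on the rail at (343,258), the rack with the small weight at (435,325), the large weight at (399,239) and the camera at (300,125). In the top view the candidates are the weight on the rail (315,231), the small one in the rack (425,250), the large one on the tatami (320,153) and the orange decoy (200,376). The black one on the rail at (315,231) is the one meant. I'll confirm that in an enlarged composite.

Run:
```python
import cv2,numpy as np
s=cv2.imread("pics/side0.png");t=cv2.imread("pics/top0.png")
f=lambda im,x,y,w,h:cv2.resize(im[y:y+h,x:x+w],(400,300),interpolation=cv2.INTER_CUBIC)
a=np.vstack([np.hstack([f(t,260,180,120,90+0),f(t,130,95,80,60)]),np.hstack([f(s,290,235,108,81),f(s,270,95,64,48)])])
cv2.imwrite("pics/crop1.png",a)
```

```text
(no output)
```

View pics/crop1.png

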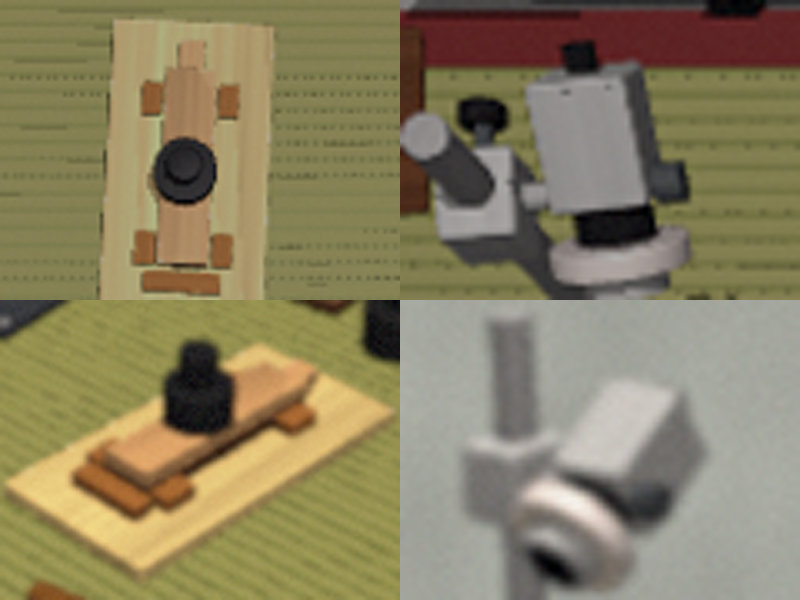

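The crop confirms it: a black weight with a knob stands on the rail, whose tongue points away from the robot. Next I'll measure the rack, weight, board and rail, and enlarge the camera.

```bash
cat > h.py <<'E'
import cv2,numpy as np
from workcell import manip
C={n:{k:np.array(v) for k,v in manip.get_calibration(n).items()} for n in("side","top")}
def ray(n,p):
    c=C[n];d=c["R"].T@np.linalg.solve(c["K"],[p[0],p[1],1.]);return -c["R"].T@c["t"],d/np.linalg.norm(d)
def plane(n,p,z):
    o,d=ray(n,p);return o+d*(z-o[2])/d[2]
def tri(ps,pt):
    o1,d1=ray("side",ps);o2,d2=ray("top",pt)
    k=np.linalg.lstsq(np.c_[d1,-d2],o2-o1,rcond=None)[0];a=o1+d1*k[0];b=o2+d2*k[1];return (a+b)/2,np.linalg.norm(a-b)
def proj(n,X):
    c=C[n];q=c["K"]@(c["R"]@np.array(X)+c["t"]);return q[:2]/q[2]
def blobs(im,m,box,mina=40):
    z=np.zeros(m.shape,np.uint8);x0,y0,x1,y1=box;z[y0:y1,x0:x1]=m[y0:y1,x0:x1]*255
    cs,_=cv2.findContours(z,cv2.RETR_EXTERNAL,cv2.CHAIN_APPROX_NONE)
    return [c for c in sorted(cs,key=cv2.contourArea)[::-1] if cv2.contourArea(c)>=mina]
E
python3 - <<'E'
from h import *
t=cv2.imread("pics/top0.png");s=cv2.imread("pics/side0.png")
def hsv(i):
    h=cv2.cvtColor(i,cv2.COLOR_BGR2HSV).astype(int);return h[...,0],h[...,1],h[...,2]
h,S,V=hsv(t)
def rectz(c,z):
    P=np.array([plane("top",p[0],z)[:2] for p in c]);r=cv2.minAreaRect(P.astype(np.float32)*1000);return np.round(r[0],1),np.round(r[1],1),round(r[2],1)
rk=blobs(t,(h<14)&(S>120)&(V>50),(385,165,455,280));print("rack",rectz(rk[0],.039))
dk=V<75
for nm,b,z in(("weight",(295,210,335,250),.079),("small",(410,235,440,262),.039),("large",(300,135,340,172),.043)):
    for q in blobs(t,dk,b)[:2]:
        c,r=cv2.minEnclosingCircle(q);m=cv2.moments(q);print(nm,np.round(c,1),round(r,1),plane("top",c,z).round(4),"rect",cv2.boundingRect(q))
bd=blobs(t,(h<27)&(V>120)&(S<150),(280,175,350,290))
for q in bd[:2]:print("board",rectz(q,.027),cv2.boundingRect(q))
pl=blobs(t,(V<80)&(S<80),(165,155,245,240));print("plate",rectz(pl[0],.025))
rl=blobs(t,(h<16)&(V>110)&(S>50),(300,185,335,275))
for q in rl[:6]:print("rail?",rectz(q,.051),cv2.boundingRect(q))
for p in((315,231),(315,215),(316,200),(305,220),(330,210),(421,225),(415,210),(421,215)):print(p,h[p[1],p[0]],S[p[1],p[0]],V[p[1],p[0]])
f=lambda im,x,y:cv2.resize(im[y:y+60,x:x+40],(400,600),interpolation=cv2.INTER_CUBIC)
cv2.imwrite("pics/crop2.png",np.hstack([f(s,281,95),f(t,152,98)]))
E
```

```text
Traceback (most recent call last):
IndexError: list index out of range
```

```bash
cat > m.py <<'E'
from h import *
t=cv2.imread("pics/top0.png");s=cv2.imread("pics/side0.png")
H=cv2.cvtColor(t,cv2.COLOR_BGR2HSV).astype(int);h,S,V=H[...,0],H[...,1],H[...,2]
for p in((315,215),(316,200),(305,230),(330,240),(421,235),(408,210),(421,215),(395,220),(200,200)):print(p,H[p[1],p[0]])
def rectz(c,z):
    P=np.array([plane("top",p[0],z)[:2] for p in c]);r=cv2.minAreaRect(P.astype(np.float32)*1000);return np.round(r[0],1),np.round(r[1],1),round(r[2],1)
for q in blobs(t,(h<19)&(S>100),(385,165,455,280))[:2]:print("rack",rectz(q,.039))
for nm,b,z in(("weight",(295,210,335,250),.079),("small",(410,235,440,262),.039),("large",(300,135,340,172),.043)):
    for q in blobs(t,V<75,b)[:2]:
        c,r=cv2.minEnclosingCircle(q);print(nm,np.round(c,1),round(r,1),plane("top",c,z).round(4),cv2.boundingRect(q))
for q in blobs(t,(h<27)&(V>140),(280,175,350,290))[:2]:print("board",rectz(q,.027),cv2.boundingRect(q))
for q in blobs(t,(V<90)&(S<80),(165,155,245,240))[:2]:print("plate",rectz(q,.025))
for q in blobs(t,(h<16)&(V>110),(300,185,335,275))[:6]:print("rail?",rectz(q,.051),cv2.boundingRect(q))
f=lambda im,x,y:cv2.resize(im[y:y+60,x:x+40],(400,600),interpolation=cv2.INTER_CUBIC)
cv2.imwrite("pics/crop2.png",np.hstack([f(s,281,95),f(t,152,98)]))
E
python3 m.py
```

```text
(315, 215) [ 15 113 163]
(316, 200) [ 15 115 151]
(305, 230) [ 23  97 131]
(330, 240) [ 25  84 174]
(421, 235) [ 13 159 136]
(408, 210) [ 14 160 137]
(421, 215) [ 14 160 134]
(395, 220) [ 28  94 133]
(200, 200) [128  18  58]
rack (array([ 554.2, -258.2]), array([230.8,  89.7]), 6.4)
weight [314.6 230.9] 9.9 [0.5226 0.0187 0.079 ] (306, 221, 19, 20)
small [424.9 249.3] 8.3 [ 0.4809 -0.2689  0.039 ] (417, 242, 16, 16)
large [319.7 153.6] 12.8 [0.7402 0.006  0.043 ] (308, 141, 24, 26)
board (array([530.8,  15.5]), array([131.8, 251.6]), 87.4) (289, 185, 54, 95)
plate (array([643.8, 331. ]), array([218.1, 175.2]), 6.1)
rail? (array([588.8,  15.5]), array([36.7, 80.6]), 90.0) (309, 193, 15, 31)
rail? (array([440.5,  20.3]), array([57.5, 14.1]), 86.2) (303, 261, 23, 7)
rail? (array([480.2,  26. ]), array([26.5, 49. ]), 83.0) (307, 239, 12, 20)
```

View pics/crop2.png

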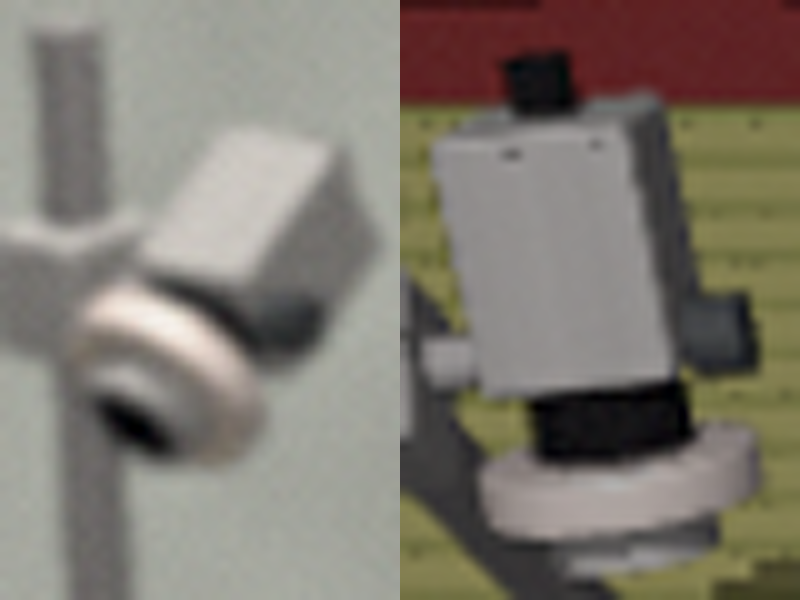

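```bash
cat > cam.py <<'E'
from h import *
S=lambda u,v:(281+u/10-.45,95+v/10-.45); T=lambda u,v:(152+(u-400)/10-.45,98+v/10-.45)
P={}
for k,a,b in(("bl",(245,125),(437,145)),("br",(335,148),(625,130)),("fr",(255,280),(675,372)),("fl",(150,250),(487,393))):
    P[k],e=tri(S(*a),T(*b));print(k,P[k].round(4),round(e,4))
f=(P["fr"]+P["fl"])/2;b=(P["br"]+P["bl"])/2;d=f-b
print("sizes",[np.linalg.norm(P[i]-P[j]).round(4) for i,j in(("fl","fr"),("bl","br"),("fl","bl"),("fr","br"))])
w=P["fr"]-P["fl"]+P["br"]-P["bl"];print("w",w)
yaw=np.arctan2(-d[1],-d[0]);yw=np.arctan2(w[1],w[0])+np.pi/2;print("yaw len",yaw,"yaw width",yw,"pitch deg",np.degrees(np.arctan2(-d[2],np.hypot(*d[:2]))))
for y in(yaw,yw,(yaw+yw)/2):
    n=np.array([-np.sin(y),np.cos(y),0]);m=(f+b)/2
    for p in((138,428),(145,415)):
        o,r=ray("side",S(*p));L=o+r*(n@(m-o))/(n@r);print(round(y,3),p,"lens",L.round(4),"top crop",((proj("top",L)+.45-[152,98])*10+[400,0]).round(0))
print("tri rim", tri(S(170,372),T(643,555)),tri(S(138,428),T(643,560)))
E
python3 cam.py
```

```text
bl [0.7257 0.3452 0.3532] 0.0036
br [0.7277 0.3079 0.3522] 0.0006
fr [0.687  0.3024 0.3239] 0.0027
fl [0.6819 0.3408 0.3268] 0.0043
sizes [np.float64(0.0388), np.float64(0.0374), np.float64(0.0513), np.float64(0.0498)]
w [ 0.00711593 -0.07568238 -0.00386078]
yaw len 0.11695266438346055 yaw width 0.09374797267403023 pitch deg 32.69361691862029
0.117 (138, 428) lens [0.6564 0.3183 0.286 ] top crop [649. 565.]
0.117 (145, 415) lens [0.6596 0.3187 0.2889] top crop [645. 546.]
0.094 (138, 428) lens [0.6575 0.3196 0.2854] top crop [645. 561.]
0.094 (145, 415) lens [0.6607 0.3199 0.2884] top crop [640. 542.]
0.105 (138, 428) lens [0.6569 0.3189 0.2857] top crop [647. 563.]
0.105 (145, 415) lens [0.6602 0.3193 0.2886] top crop [642. 544.]
tri rim (array([0.65664812, 0.31152447, 0.30261828]), np.float64(0.009930706730986193)) (array([0.65772847, 0.31992145, 0.28531628]), np.float64(0.00015148972254299572))
```

Camera: lens about (0.657, 0.319, 0.286), yaw 0.105 (the stand plate gives 0.106), about 32° below level. The sizes agree. Moves can't pitch the tool, so I'll tilt the rail in the grip later, against the fixed rack's edge. First I go over the weight.

Request:
{"method": "play_rows", "body": {
  "rows": [
    {"slide": [-38,-32,0],"roll": 0.14},
    {"slide": [-75,-64,0],"roll": 0.28},
    {"slide": [-112,-96,0],"roll": 0.42},
    {"slide": [-150,-129,0],"roll": 0.56},
    {"slide": [-187,-161,0],"roll": 0.7},
    {"slide": [-225,-193,0],"roll": 0.84},
    {"slide": [-262,-226,0],"roll": 0.98},
    {"slide": [-300,-258,0],"roll": 1.114},
    {"slide": [-337,-290,0],"roll": 1.114},
    {"slide": [-375,-322,20],"roll": 1.114}
  ],
  "fingers": 1
}}

```text
t: 1.1
tool_pos: [0.4818, 0.1304, 0.2222]
eef_rot: [3.137, -0.002, 1.571]
wrist_force: [1.2, 0.4, -0.4]
finger_gap: 0.0854
grip_force: 0.0
```

```bash
cat > go.py <<'E'
# usage: go.py x y z yaw -> slide (mm) and roll in current tool axes
import sys,numpy as np
from workcell import manip
from scipy.spatial.transform import Rotation as R
o=manip.get_obs();q=R.from_euler('xyz',o["eef_rot"]);a=[float(v) for v in sys.argv[1:]]
print("t",round(o["t"],2),"pos",o["tool_pos"].round(4) if hasattr(o["tool_pos"],'round') else o["tool_pos"],"rot",np.round(o["eef_rot"],3),"gap",np.round(o["finger_gap"],4),"grip",np.round(o["grip_force"],1),"F",np.round(o["wrist_force"],1),"j",np.round(o["joint_pos"],2))
if a:
    print("slide",(q.inv().apply(np.array(a[:3])-o["tool_pos"])*1000).round(1),"roll",round(-((a[3]-o["eef_rot"][2]+np.pi)%(2*np.pi)-np.pi),3))
E
python3 go.py 0.525 0.019 0.17 1.571
```

```text
t 1.1 pos [0.4818 0.1304 0.2222] rot [ 3.137e+00 -2.000e-03  1.571e+00] gap 0.0854 grip 0.0 F [ 1.2  0.4 -0.4] j [-0.67  0.31  0.38  1.97 -0.15  0.88 -0.21]
slide [-111.5   43.    52.2] roll -0.0
```

Request:
{"method": "play_rows", "body": {
  "rows": [
    {"slide": [-45,17,10],"roll": 0},
    {"slide": [-85,33,25],"roll": 0},
    {"slide": [-111,43,45],"roll": 0},
    {"slide": [-111,43,52],"roll": 0},
    {"slide": [-111,43,52],"roll": 0}
  ]
}}

```text
t: 1.6
tool_pos: [0.5218, 0.0207, 0.1674]
eef_rot: [-3.139, 0.0, 1.57]
wrist_force: [-0.0, 1.1, 0.0]
finger_gap: 0.0853
grip_force: 0.0
```

```bash
cat > look.py <<'E'
import sys,cv2
from workcell import manip
for n in("side","top"): cv2.imwrite(f"pics/{n}{sys.argv[1]}.png",manip.get_image(n)[:,:,::-1])
E
python3 go.py 0.525 0.019 0.088 1.571; python3 look.py 1
python3 - <<'E'
import cv2,numpy as np
s=cv2.imread("pics/side1.png");t=cv2.imread("pics/top1.png")
f=lambda im,x,y,w,h:cv2.resize(im[y:y+h,x:x+w],(400,400),interpolation=cv2.INTER_CUBIC)
cv2.imwrite("pics/c1.png",np.hstack([f(s,280,190,130,130),f(t,255,165,130,130)]))
E
```

```text
t 1.6 pos [0.5218 0.0207 0.1674] rot [-3.139  0.     1.57 ] gap 0.0853 grip 0.0 F [-0.   1.1  0. ] j [-0.43  0.44  0.39  1.95 -0.23  0.79  0.08]
slide [-1.7  3.4 79.3] roll -0.001
```

View pics/c1.png

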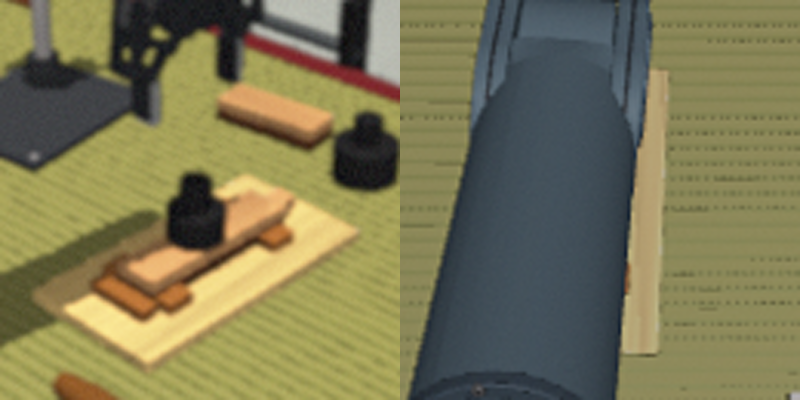

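The side view shows the open fingers straddling the knob from above, with the knob at crop (195,185). I'll descend and squeeze once to centre it.

Request:
{"method": "play_rows", "body": {
  "rows": [
    {"slide": [-2,3,35],"roll": 0},
    {"slide": [-2,3,65],"roll": 0},
    {"slide": [-2,3,79],"roll": 0},
    {"slide": [-2,3,79],"roll": 0}
  ]
}}

```text
t: 2.1
tool_pos: [0.5248, 0.0201, 0.0887]
eef_rot: [-3.139, -0.0, 1.573]
wrist_force: [0.5, -0.5, 0.3]
finger_gap: 0.0852
grip_force: 0.0
```

Request:
{"method": "play_rows", "body": {
  "rows": [
    {"slide": [0,0,0],"roll": 0},
    {"slide": [0,0,0],"roll": 0},
    {"slide": [0,0,0],"roll": 0},
    {"slide": [0,0,0],"roll": 0},
    {"slide": [0,0,0],"roll": 0}
  ],
  "fingers": -1
}}

```text
t: 2.6
tool_pos: [0.5259, 0.0191, 0.0905]
eef_rot: [3.142, -0.001, 1.571]
wrist_force: [-3.0, 0.6, 8.5]
finger_gap: 0.0257
grip_force: 58.4
```

Request:
{"method": "play_rows", "body": {
  "rows": [
    {"slide": [0,0,0],"roll": 0},
    {"slide": [0,0,-1],"roll": 0},
    {"slide": [0,0,-1],"roll": 0},
    {"slide": [0,0,-1],"roll": 0}
  ],
  "fingers": 1
}}

```text
t: 3.0
tool_pos: [0.526, 0.019, 0.0907]
eef_rot: [3.141, 0.0, 1.571]
wrist_force: [-0.1, -0.4, -0.0]
finger_gap: 0.0813
grip_force: 0.0
```

Request:
{"method": "play_rows", "body": {
  "rows": [
    {"slide": [0,0,0],"roll": -0.14},
    {"slide": [0,0,0],"roll": -0.28},
    {"slide": [0,0,0],"roll": -0.42},
    {"slide": [0,0,0],"roll": -0.56},
    {"slide": [0,0,0],"roll": -0.7},
    {"slide": [0,0,0],"roll": -0.84},
    {"slide": [0,0,0],"roll": -0.98},
    {"slide": [0,0,0],"roll": -1.12},
    {"slide": [0,0,0],"roll": -1.26},
    {"slide": [0,0,0],"roll": -1.4}
  ]
}}

```text
t: 4.0
tool_pos: [0.5259, 0.0188, 0.0906]
eef_rot: [-3.141, -0.0, 2.976]
wrist_force: [0.6, -0.7, 0.5]
finger_gap: 0.0852
grip_force: 0.0
```

Request:
{"method": "play_rows", "body": {
  "rows": [
    {"slide": [0,0,0],"roll": -0.14},
    {"slide": [0,0,0],"roll": -0.14}
  ]
}}

```text
t: 4.2
tool_pos: [0.5259, 0.0187, 0.0905]
eef_rot: [3.141, -0.0, 3.112]
wrist_force: [0.3, 0.3, -1.1]
finger_gap: 0.0853
grip_force: 0.0
```

Request:
{"method": "play_rows", "body": {
  "rows": [
    {"slide": [0,0,0],"roll": 0},
    {"slide": [0,0,0],"roll": 0},
    {"slide": [0,0,0],"roll": 0},
    {"slide": [0,0,0],"roll": 0},
    {"slide": [0,0,0],"roll": 0}
  ],
  "fingers": -1
}}

```text
t: 4.7
tool_pos: [0.526, 0.0185, 0.0909]
eef_rot: [-3.141, 0.0, 3.11]
wrist_force: [0.3, -1.5, 2.2]
finger_gap: 0.0256
grip_force: 58.8
```

Request:
{"method": "play_rows", "body": {
  "rows": [
    {"slide": [0,0,-3],"roll": 0},
    {"slide": [0,0,-6],"roll": 0},
    {"slide": [0,0,-8],"roll": 0},
    {"slide": [0,0,-8],"roll": 0},
    {"slide": [0,0,-8],"roll": 0}
  ]
}}

```text
t: 5.2
tool_pos: [0.5258, 0.0191, 0.0986]
eef_rot: [3.142, -0.0, 3.111]
wrist_force: [0.0, 0.6, -3.3]
finger_gap: 0.0256
grip_force: 59.1
```

```bash
python3 look.py 2;python3 go.py 0.5545 -0.2595 0.16 3.11
```

```text
t 5.3 pos [0.5258 0.019  0.0985] rot [-3.142 -0.     3.111] gap 0.0254 grip 59.1 F [ 0.1 -0.6 -4.3] j [-0.07  0.53 -0.07  1.96  0.06  0.65  1.37]
slide [ -37.3 -277.5  -61.5] roll 0.001
```

The weight is held: −4 N more on the wrist, same gap. Next I'll look at the middle recess more closely.

Run:
```python
from h import *
t=cv2.imread("pics/top0.png");s=cv2.imread("pics/side0.png")
k=10
def crop(im,n,x,y):
    a=cv2.resize(im[y:y+40,x:x+40],(400,400),interpolation=cv2.INTER_CUBIC)
    for c,col in(((.5547,-.2599),(255,255,0)),((.5569,-.2604),(0,255,0))):
        for th in np.arange(0,6.28,.3):
            p=(proj(n,[c[0]+.0265*np.cos(th),c[1]+.0265*np.sin(th),.039])+.5-[x,y])*k;cv2.circle(a,tuple(int(v) for v in p),1,col,-1)
    return a
c=[.5555,-.26,.039]
b=lambda n:[int(v)-20 for v in proj(n,c)]
r=np.hstack([crop(s,"side",*b("side")),crop(t,"top",*b("top"))]);r=np.vstack([r,np.zeros((0,800,3),np.uint8)])
cv2.imwrite("pics/hole.png",r);print(b("side"),b("top"))
```

```text
[428, 291] [400, 201]
```

View pics/hole.png

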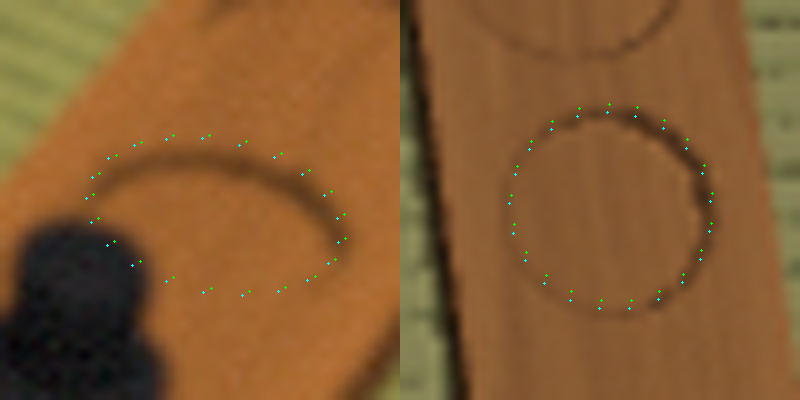

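The recess in the top view is a circle at about crop (613,211), very near the prediction. In the side view it sits about 0.8 px lower than predicted. I'll check the side calibration against the held weight, whose position I know.

Run:
```python
from h import *
for n,z0,xy in(("side",.0590,(.5258,.019)),):
    im=cv2.imread("pics/side2.png");V=im.max(2)
    xy=np.array(xy);p=[]
    for r,z in((.025,0),(.025,.028)):
        for th in np.arange(0,6.28,.05):p.append(proj(n,[xy[0]+r*np.cos(th),xy[1]+r*np.sin(th),z0+z]))
    p=np.array(p);print("pred x",p[:,0].min(),p[:,0].max(),"y bottom",p[:,1].max())
    for y in range(245,270,3):print(y,V[y,325:360].tolist())
    x=int(p[:,0].mean());print(x,V[235:285,x].tolist())
# before: side0 standing weight
im=cv2.imread("pics/side0.png");V=im.max(2);p=[]
for th in np.arange(0,6.28,.05):
    for z in(.051,.079):p.append(proj("side",[.525+.025*np.cos(th),.019+.025*np.sin(th),z]))
p=np.array(p);print("pred0",p.min(0),p.max(0));print(V[262,325:360].tolist());print(V[245:290,int(p[:,0].mean())].tolist(),int(p[:,0].mean()))
```

```text
pred x 332.80164611736683 353.2884506080523 y bottom 268.22695654483516
245 [164, 158, 162, 164, 170, 171, 173, 158, 127, 98, 77, 52, 29, 22, 28, 24, 18, 24, 47, 80, 102, 95, 69, 41, 28, 27, 45, 77, 129, 156, 158, 162, 165, 173, 169]
248 [163, 168, 166, 165, 166, 158, 153, 153, 146, 127, 94, 50, 24, 22, 26, 24, 22, 34, 47, 81, 102, 91, 65, 42, 28, 31, 39, 81, 135, 174, 198, 219, 229, 234, 239]
251 [165, 167, 172, 173, 170, 170, 170, 171, 156, 126, 78, 45, 21, 24, 26, 22, 22, 28, 48, 79, 99, 96, 69, 41, 27, 32, 75, 150, 217, 241, 243, 242, 242, 243, 239]
254 [170, 168, 159, 157, 157, 157, 155, 134, 88, 42, 18, 22, 18, 20, 22, 28, 21, 26, 45, 77, 98, 103, 86, 65, 53, 35, 56, 114, 181, 223, 222, 219, 220, 219, 217]
257 [169, 167, 167, 170, 169, 174, 167, 143, 89, 35, 15, 24, 19, 24, 19, 26, 24, 22, 27, 25, 36, 38, 38, 27, 20, 28, 32, 72, 118, 157, 185, 211, 223, 222, 222]
260 [93, 90, 90, 96, 110, 124, 136, 123, 94, 50, 24, 21, 27, 25, 27, 29, 33, 29, 23, 32, 25, 29, 31, 28, 29, 21, 38, 97, 169, 219, 229, 228, 227, 229, 228]
263 [85, 87, 92, 96, 113, 124, 132, 116, 77, 36, 22, 17, 23, 2
[... 384 characters left out ...]
34, 134, 137, 144, 148, 149, 147, 133, 117, 104, 75]
343 [127, 125, 128, 132, 130, 137, 142, 109, 64, 44, 47, 49, 50, 47, 53, 49, 48, 48, 46, 45, 40, 23, 27, 25, 22, 23, 32, 29, 27, 31, 30, 27, 36, 73, 110, 127, 163, 212, 222, 186, 161, 146, 121, 86, 69, 117, 196, 239, 245, 241]
pred0 [332.60912992 250.59956034] [353.0298028 271.1098513]
[151, 148, 145, 145, 158, 185, 210, 217, 184, 109, 37, 19, 23, 28, 30, 32, 36, 40, 32, 34, 32, 37, 31, 30, 23, 27, 22, 70, 141, 190, 211, 215, 214, 215, 214]
[118, 71, 42, 26, 34, 37, 33, 28, 23, 25, 28, 20, 22, 12, 24, 33, 34, 40, 26, 30, 20, 28, 24, 22, 17, 39, 117, 191, 214, 186, 153, 137, 121, 101, 70, 65, 116, 182, 217, 213, 180, 156, 162, 186, 213] 342
```

Calibration agrees within about 1 mm. The hole is at about (0.554, −0.2605).

Request:
{"method": "play_rows", "body": {
  "rows": [
    {"slide": [0,0,-25],"roll": 0},
    {"slide": [0,-15,-45],"roll": 0},
    {"slide": [-5,-45,-55],"roll": 0},
    {"slide": [-11,-85,-55],"roll": 0},
    {"slide": [-17,-130,-55],"roll": 0},
    {"slide": [-23,-175,-55],"roll": 0},
    {"slide": [-29,-220,-55],"roll": 0},
    {"slide": [-33,-255,-50],"roll": 0},
    {"slide": [-36,-273,-40],"roll": 0},
    {"slide": [-37,-278,-30],"roll": 0}
  ]
}}

```text
t: 6.3
tool_pos: [0.5538, -0.2628, 0.1278]
eef_rot: [-3.14, -0.0, 3.107]
wrist_force: [-0.3, -0.5, -3.8]
finger_gap: 0.0256
grip_force: 60.1
```

```bash
python3 look.py 3;python3 go.py 0.554 -0.2605 0.08 3.11
python3 - <<'E'
from h import *
V=cv2.imread("pics/top3.png");cv2.imwrite("pics/tmp.png",V)
E
```

```text
t 6.4 pos [ 0.553  -0.2587  0.1263] rot [ 3.139 -0.004  3.111] gap 0.0258 grip 60.1 F [-0.6  0.1 -4.5] j [ 0.38  0.61 -0.03  1.73  0.02  0.81  1.89]
slide [-1.3 -1.9 46.3] roll 0.001
```

Request:
{"method": "play_rows", "body": {
  "rows": [
    {"slide": [-1,-1,15],"roll": 0},
    {"slide": [-1,-1,30],"roll": 0},
    {"slide": [-1,-1,41],"roll": 0},
    {"slide": [-1,-1,43],"roll": 0},
    {"slide": [-1,-1,43],"roll": 0}
  ]
}}

```text
t: 6.9
tool_pos: [0.555, -0.2605, 0.085]
eef_rot: [3.141, -0.001, 3.111]
wrist_force: [-0.2, -0.5, -4.6]
finger_gap: 0.0257
grip_force: 60.0
```

```bash
python3 go.py 0.554 -0.2605 0.07 3.11
```

```text
t 6.9 pos [ 0.555  -0.2605  0.085 ] rot [ 3.141e+00 -1.000e-03  3.111e+00] gap 0.0257 grip 60.0 F [-0.2 -0.5 -4.6] j [ 0.39  0.67 -0.03  1.74  0.02  0.74  1.89]
slide [ 1. -0. 15.] roll 0.001
```

Lower gently, watching for contact.

Request:
{"method": "play_rows", "body": {
  "rows": [
    {"slide": [1,0,3],"roll": 0},
    {"slide": [1,0,5],"roll": 0},
    {"slide": [1,0,7],"roll": 0},
    {"slide": [1,0,8],"roll": 0},
    {"slide": [1,0,9],"roll": 0},
    {"slide": [1,0,9],"roll": 0}
  ]
}}

```text
t: 7.5
tool_pos: [0.5547, -0.2611, 0.0768]
eef_rot: [-3.141, 0.001, 3.111]
wrist_force: [-0.1, 0.1, -4.0]
finger_gap: 0.0253
grip_force: 60.2
```

Request:
{"method": "play_rows", "body": {
  "rows": [
    {"slide": [0,0,1.5],"roll": 0},
    {"slide": [0,0,3],"roll": 0},
    {"slide": [0,0,4.5],"roll": 0},
    {"slide": [0,0,5.5],"roll": 0},
    {"slide": [0,0,5.5],"roll": 0}
  ]
}}

```text
t: 8.0
tool_pos: [0.5547, -0.2609, 0.0711]
eef_rot: [3.142, 0.001, 3.111]
wrist_force: [2.2, 0.5, -2.7]
finger_gap: 0.0253
grip_force: 60.2
```

Request:
{"method": "play_rows", "body": {
  "rows": [
    {"slide": [0,0,0.7],"roll": 0},
    {"slide": [0,0,1.2],"roll": 0},
    {"slide": [0,0,1.2],"roll": 0}
  ]
}}

```text
t: 8.3
tool_pos: [0.5551, -0.2612, 0.0709]
eef_rot: [-3.141, 0.002, 3.111]
wrist_force: [1.4, 1.6, 5.0]
finger_gap: 0.0253
grip_force: 60.8
```

Request:
{"method": "play_rows", "body": {
  "rows": [
    {"slide": [0,0,0],"roll": 0},
    {"slide": [0,0,0],"roll": 0},
    {"slide": [0,0,0],"roll": 0},
    {"slide": [0,0,0],"roll": 0},
    {"slide": [0,0,0],"roll": 0}
  ],
  "fingers": 1
}}

```text
t: 8.8
tool_pos: [0.5541, -0.2611, 0.0698]
eef_rot: [-3.142, -0.0, 3.111]
wrist_force: [0.3, -0.5, -0.4]
finger_gap: 0.0853
grip_force: 0.0
```

Request:
{"method": "play_rows", "body": {
  "rows": [
    {"slide": [0,0,-15],"roll": 0},
    {"slide": [0,0,-40],"roll": 0},
    {"slide": [0,0,-80],"roll": 0},
    {"slide": [0,30,-110],"roll": 0},
    {"slide": [0,80,-120],"roll": 0},
    {"slide": [0,125,-120],"roll": 0},
    {"slide": [0,130,-120],"roll": 0}
  ]
}}

```text
t: 9.5
tool_pos: [0.5595, -0.1232, 0.1918]
eef_rot: [3.138, 0.002, 3.12]
wrist_force: [-1.2, -0.0, 0.1]
finger_gap: 0.0857
grip_force: 0.0
```

```bash
python3 look.py 4;python3 go.py 0.499 0.02 0.1 3.10
python3 - <<'E'
from h import *
t=cv2.imread("pics/top4.png");s=cv2.imread("pics/side4.png")
f=lambda im,x,y,w,h:cv2.resize(im[y:y+h,x:x+w],(400,500),interpolation=cv2.INTER_CUBIC)
cv2.imwrite("pics/c4.png",np.hstack([f(s,405,275,80,100),f(t,280,180,80,100)]))
V=s.max(2)
for c in((.5545,-.261),):
    p=np.array([proj("side",[c[0]+.025*np.cos(a),c[1]+.025*np.sin(a),.059]) for a in np.arange(0,6.28,.05)]);print(p.min(0),p.max(0))
E
```

```text
t 9.6 pos [ 0.5587 -0.1292  0.191 ] rot [3.141e+00 1.000e-03 3.115e+00] gap 0.0853 grip 0.0 F [ 0.2 -0.4  0.4] j [ 0.19  0.46 -0.05  1.79  0.03  0.89  1.67]
slide [ 63.8 147.5  91. ] roll 0.015
[438.22806803 297.70590257] [462.4015693 312.3830958]
```

View pics/c4.png

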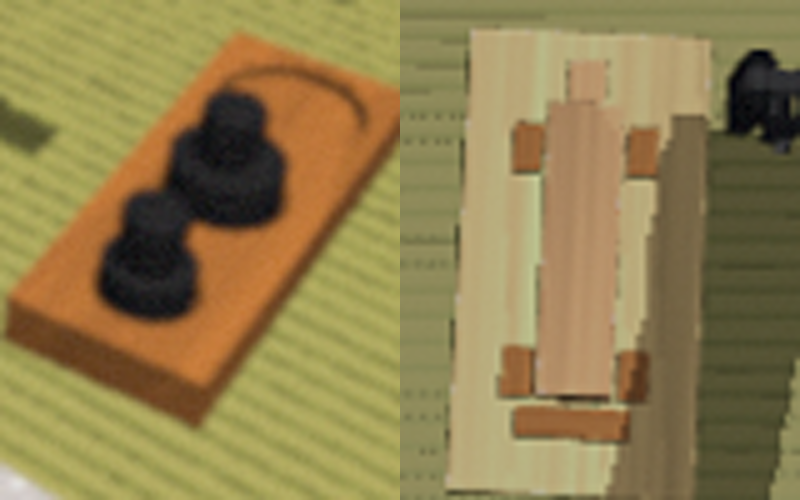

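The weight is seated upright in the middle recess. The rail is now fully visible, with its body from crop (574,393) to (582,103). Computing the rail pose.

Run:
```python
from h import *
T=lambda u,v:(280+(u-400)/5-.4,180+v/5-.4)
for p,z in(((574,393),.051),((582,103),.051),((577,250),.051),((586,60),.045),((519,370),.039),((634,375),.039),((528,147),.039),((643,152),.039)):print(p,plane("top",T(*p),z).round(4))
t=cv2.imread("pics/top4.png").astype(int);
# rail side edges at some rows: pale/rail boundary by blue-red difference
for y in range(205,258,6):print(y,(t[y,300:330,1]-t[y,300:330,2]).tolist())
```

```text
(574, 393) [0.4559 0.0194 0.051 ]
(582, 103) [0.6097 0.0156 0.051 ]
(577, 250) [0.531 0.018 0.051]
(586, 60) [0.6345 0.0136 0.045 ]
(519, 370) [0.4695 0.0483 0.039 ]
(634, 375) [ 0.4668 -0.0118  0.039 ]
(528, 147) [0.5887 0.0443 0.039 ]
(643, 152) [ 0.5859 -0.0167  0.039 ]
205 [-17, -20, -19, -42, -53, -51, -50, -53, -43, -33, -35, -37, -36, -36, -35, -36, -36, -36, -37, -36, -36, -37, -35, -32, -30, -22, -27, -23, -20, -23]
211 [-9, -13, -27, -49, -50, -46, -50, -53, -16, -22, -33, -37, -36, -36, -36, -35, -37, -36, -37, -36, -36, -38, -37, -38, -27, -27, -46, -50, -47, -49]
217 [-10, -17, -20, -20, -15, -8, -1, 3, -4, -36, -37, -36, -37, -36, -36, -36, -37, -37, -36, -38, -37, -36, -37, -35, -17, -19, -18, -12, -14, -15]
223 [-12, -18, -21, -20, -13, -5, 0, 3, -11, -36, -36, -36, -36, -36, -36, -38, -37, -36, -37, -38, -38, -38, -37, -33, -19, -18, -15, -12, -15, -14]
229 [-7, -14, -20, -18, -11, -1, 3, 4, -19, -38, -38, -37, -37, -36, -37, -37, -37, -37, -37, -38, -36, -37, -39, -26, -19, -20, -16, -14, -14, -16]
235 [-6, -18, -22, -17, -9, 0, 2, -7, -30, -37, -36, -35, -36, -38, -36, -37, -38, -38, -36, -37, -37, -38, -40, -18, -8, -15, -16, -15, -14, -16]
241 [-10, -18, -22, -14, -6, 0, 2, -8, -37, -37, -36, -36, -38, -37, -37, -36, -37, -37, -36, -35, -37, -39, -31, -12, -9, -19, -16, -14, -12, -15]
247 [-9, -14, -19, -12, -2, 1, 2, -16, -36, -37, -38, -37, -37, -37, -37, -35, -37, -38, -35, -34, -37, -39, -35, -10, -7, -10, -15, -16, -16, -16]
253 [-24, -49, -48, -47, -50, -53, -32, -26, -34, -37, -37, -36, -37, -37, -34, -36, -37, -35, -33, -34, -37, -39, -22, -19, -46, -49, -47, -38, -30, -28]
```

Rail origin is at (0.5325, 0.0175), heading −0.035. I'll grip it near its middle first.

Request:
{"method": "play_rows", "body": {
  "rows": [
    {"slide": [10,40,20],"roll": 0.008},
    {"slide": [20,80,40],"roll": 0.008},
    {"slide": [30,120,70],"roll": 0.008},
    {"slide": [36,145,95],"roll": 0.008},
    {"slide": [40,146,105],"roll": 0.008},
    {"slide": [40,146,105],"roll": 0.008}
  ]
}}

```text
t: 10.2
tool_pos: [0.5216, 0.0145, 0.0838]
eef_rot: [-3.14, -0.003, 3.102]
wrist_force: [0.1, -0.7, 0.1]
finger_gap: 0.0852
grip_force: 0.0
```

```bash
python3 go.py 0.5225 0.0179 0.037 3.107
```

```text
t 10.2 pos [0.5216 0.0145 0.0838] rot [-3.140e+00 -3.000e-03  3.102e+00] gap 0.0852 grip 0.0 F [ 0.1 -0.7  0.1] j [-0.06  0.56 -0.07  1.97  0.07  0.62  1.36]
slide [-0.9  3.5 46.8] roll -0.005
```

Request:
{"method": "play_rows", "body": {
  "rows": [
    {"slide": [0,2,20],"roll": -0.003},
    {"slide": [0,2,38],"roll": -0.003},
    {"slide": [0,2,46],"roll": -0.003},
    {"slide": [0,2,46],"roll": -0.003}
  ]
}}

```text
t: 10.6
tool_pos: [0.5231, 0.016, 0.0388]
eef_rot: [-3.14, -0.0, 3.103]
wrist_force: [-0.1, -0.5, 0.1]
finger_gap: 0.0855
grip_force: 0.0
```

Request:
{"method": "play_rows", "body": {
  "rows": [
    {"slide": [0,0,0],"roll": 0},
    {"slide": [0,0,0],"roll": 0},
    {"slide": [0,0,0],"roll": 0},
    {"slide": [0,0,0],"roll": 0},
    {"slide": [0,0,0],"roll": 0}
  ],
  "fingers": -1
}}

```text
t: 11.1
tool_pos: [0.5236, 0.0175, 0.0399]
eef_rot: [-3.141, 0.001, 3.105]
wrist_force: [-1.4, -1.1, 7.4]
finger_gap: 0.0388
grip_force: 61.0
```

Request:
{"method": "play_rows", "body": {
  "rows": [
    {"slide": [0,0,-8],"roll": 0},
    {"slide": [0,0,-25],"roll": 0},
    {"slide": [0,0,-50],"roll": 0},
    {"slide": [0,0,-75],"roll": 0},
    {"slide": [0,0,-90],"roll": 0},
    {"slide": [0,0,-90],"roll": 0},
    {"slide": [0,0,-90],"roll": 0}
  ]
}}

```text
t: 11.8
tool_pos: [0.5227, 0.0182, 0.1289]
eef_rot: [3.141, 0.0, 3.106]
wrist_force: [-0.3, 0.1, -2.2]
finger_gap: 0.0387
grip_force: 60.6
```

```bash
python3 go.py 0.6401 -0.2192 0.13 1.68
```

```text
t 11.8 pos [0.5227 0.0182 0.1289] rot [3.141 0.    3.106] gap 0.0387 grip 60.6 F [-0.3  0.1 -2.2] j [-0.06  0.48 -0.08  1.96  0.06  0.71  1.36]
slide [-125.8 -233.1   -1.1] roll 1.426
```

Request:
{"method": "play_rows", "body": {
  "rows": [
    {"slide": [-10,-20,0],"roll": 0.14},
    {"slide": [-22,-42,0],"roll": 0.28},
    {"slide": [-35,-65,0],"roll": 0.42},
    {"slide": [-50,-90,0],"roll": 0.56},
    {"slide": [-65,-118,0],"roll": 0.7},
    {"slide": [-80,-145,0],"roll": 0.84},
    {"slide": [-95,-172,0],"roll": 0.98},
    {"slide": [-110,-200,0],"roll": 1.12},
    {"slide": [-120,-222,0],"roll": 1.26},
    {"slide": [-126,-233,0],"roll": 1.4}
  ]
}}

```text
t: 12.8
tool_pos: [0.6397, -0.2221, 0.1272]
eef_rot: [-3.139, 0.001, 1.698]
wrist_force: [0.1, -0.9, -1.2]
finger_gap: 0.0387
grip_force: 60.5
```

Request:
{"method": "play_rows", "body": {
  "rows": [
    {"slide": [0,0,0],"roll": 0.026},
    {"slide": [0,0,10],"roll": 0.026},
    {"slide": [0,0,25],"roll": 0.026},
    {"slide": [0,0,35],"roll": 0.026},
    {"slide": [0,0,35],"roll": 0.026}
  ]
}}

```text
t: 13.3
tool_pos: [0.6387, -0.2177, 0.0911]
eef_rot: [-3.137, -0.002, 1.682]
wrist_force: [0.0, -0.1, -1.6]
finger_gap: 0.039
grip_force: 60.6
```

```bash
python3 go.py 0.6401 -0.2192 0.053 1.68; python3 look.py 5
python3 - <<'E'
from h import *
t=cv2.imread("pics/top5.png");s=cv2.imread("pics/side5.png")
f=lambda im,x,y,w,h:cv2.resize(im[y:y+h,x:x+w],(400,400),interpolation=cv2.INTER_CUBIC)
cv2.imwrite("pics/c5.png",np.hstack([f(s,400,240,110,110),f(t,350,140,110,110)]))
E
```

```text
t 13.3 pos [ 0.6387 -0.2177  0.0911] rot [-3.137e+00 -2.000e-03  1.682e+00] gap 0.039 grip 60.6 F [ 0.  -0.1 -1.6] j [ 0.07  0.77  0.29  1.57 -0.27  0.85  0.57]
slide [-1.7  1.4 38.1] roll 0.002
```

View pics/c5.png

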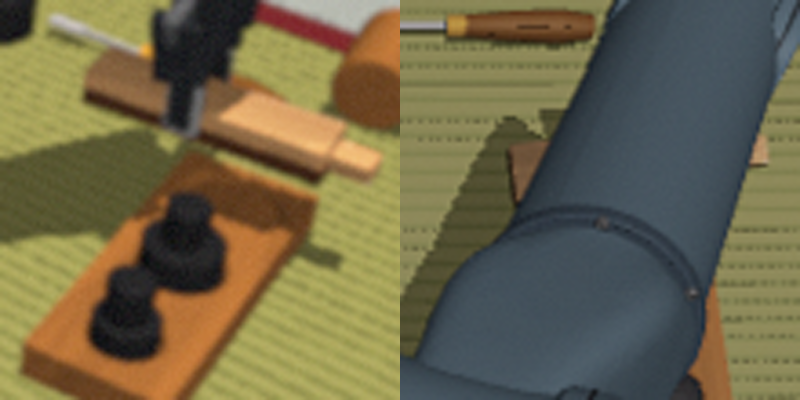

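The side view shows the rail held level above the far end of the rack, tongue to the right at (360,160). I'll set it down there to regrasp.

Request:
{"method": "play_rows", "body": {
  "rows": [
    {"slide": [-1,1,12],"roll": 0},
    {"slide": [-1,1,24],"roll": 0},
    {"slide": [-1,1,33],"roll": 0},
    {"slide": [-1,1,37],"roll": 0},
    {"slide": [-1,1,39],"roll": 0},
    {"slide": [-1,1,39.5],"roll": 0}
  ]
}}

```text
t: 14.0
tool_pos: [0.6416, -0.2202, 0.0543]
eef_rot: [-3.142, 0.0, 1.68]
wrist_force: [-0.2, 0.0, -0.8]
finger_gap: 0.0385
grip_force: 60.6
```

Request:
{"method": "play_rows", "body": {
  "rows": [
    {"slide": [0,0,1],"roll": 0},
    {"slide": [0,0,2],"roll": 0},
    {"slide": [0,0,2.5],"roll": 0},
    {"slide": [0,0,2.5],"roll": 0}
  ]
}}

```text
t: 14.4
tool_pos: [0.6417, -0.2202, 0.0521]
eef_rot: [3.141, 0.0, 1.68]
wrist_force: [0.1, 0.1, -0.9]
finger_gap: 0.0389
grip_force: 60.7
```

Request:
{"method": "play_rows", "body": {
  "rows": [
    {"slide": [0,0,1],"roll": 0},
    {"slide": [0,0,1.5],"roll": 0},
    {"slide": [0,0,1.5],"roll": 0}
  ]
}}

```text
t: 14.7
tool_pos: [0.6418, -0.2202, 0.052]
eef_rot: [3.141, -0.0, 1.68]
wrist_force: [-3.8, 2.0, 10.7]
finger_gap: 0.0387
grip_force: 62.0
```

Request:
{"method": "play_rows", "body": {
  "rows": [
    {"slide": [0,0,-1],"roll": 0},
    {"slide": [0,0,-1],"roll": 0},
    {"slide": [0,0,-1],"roll": 0},
    {"slide": [0,0,-1],"roll": 0},
    {"slide": [20,0,-1],"roll": 0},
    {"slide": [40,0,0],"roll": 0},
    {"slide": [46,0,6],"roll": 0},
    {"slide": [46,0,10],"roll": 0},
    {"slide": [46,0,11],"roll": 0}
  ],
  "fingers": 0.5
}}

```text
t: 15.6
tool_pos: [0.636, -0.1756, 0.0386]
eef_rot: [-3.14, 0.001, 1.679]
wrist_force: [-0.3, -0.4, -0.3]
finger_gap: 0.0643
grip_force: 0.0
```

```bash
python3 go.py; python3 look.py 6
python3 - <<'E'
from h import *
t=cv2.imread("pics/top6.png");s=cv2.imread("pics/side6.png")
f=lambda im,x,y,w,h:cv2.resize(im[y:y+h,x:x+w],(400,400),interpolation=cv2.INTER_CUBIC)
cv2.imwrite("pics/c6.png",np.hstack([f(s,410,240,80,80),f(t,370,150,80,80)]))
E
```

```text
t 15.6 pos [ 0.636  -0.1756  0.0386] rot [-3.140e+00  1.000e-03  1.679e+00] gap 0.0643 grip 0.0 F [-0.3 -0.4 -0.3] j [ 0.02  0.82  0.27  1.63 -0.29  0.74  0.53]
```

View pics/c6.png

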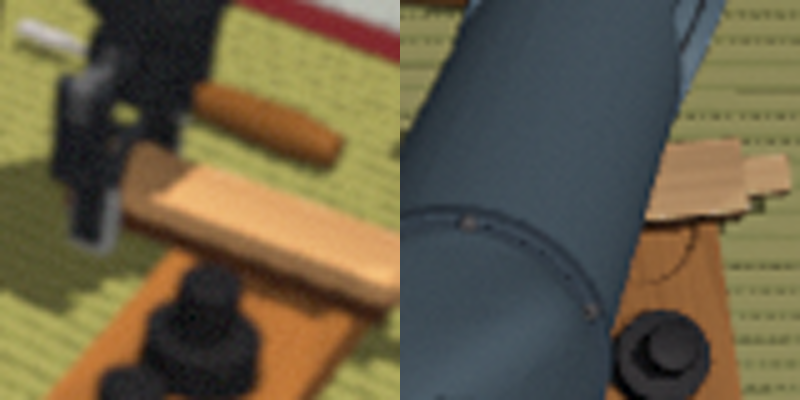

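The side view shows the rail lying on the rack with the fingers straddling its overhanging plain end. Close, then lift slightly and shift 13 mm forward.

Request:
{"method": "play_rows", "body": {
  "rows": [
    {"slide": [0,0,0],"roll": 0},
    {"slide": [0,0,0],"roll": 0},
    {"slide": [0,0,0],"roll": 0},
    {"slide": [0,0,0],"roll": 0},
    {"slide": [0,0,0],"roll": 0}
  ],
  "fingers": -1
}}

```text
t: 16.2
tool_pos: [0.6367, -0.1753, 0.0398]
eef_rot: [3.141, 0.001, 1.679]
wrist_force: [-0.8, -1.3, 2.2]
finger_gap: 0.0392
grip_force: 61.4
```

Request:
{"method": "play_rows", "body": {
  "rows": [
    {"slide": [0,0,-4],"roll": 0},
    {"slide": [0,0,-9],"roll": 0},
    {"slide": [-6,0,-12],"roll": 0},
    {"slide": [-13,0,-12],"roll": 0},
    {"slide": [-13,0,-12],"roll": 0},
    {"slide": [-13,0,-12],"roll": 0}
  ]
}}

```text
t: 16.8
tool_pos: [0.6377, -0.1878, 0.0512]
eef_rot: [-3.141, -0.0, 1.679]
wrist_force: [-0.1, 0.4, -0.6]
finger_gap: 0.039
grip_force: 61.1
```

```bash
python3 go.py
python3 - <<'E'
from workcell import manip
o=manip.get_obs();x,y,z=o["tool_pos"];print("X to edge",-.1115*(x-.5543)+.9938*(y+.261)-.043)
E
```

```text
t 16.8 pos [ 0.6377 -0.1878  0.0512] rot [-3.141 -0.     1.679] gap 0.039 grip 61.1 F [-0.1  0.4 -0.6] j [ 0.04  0.81  0.27  1.61 -0.28  0.76  0.54]
X to edge 0.020410834540152842
```

Request:
{"method": "play_rows", "body": {
  "rows": [
    {"slide": [0,0,5],"roll": 0},
    {"slide": [0,0,10],"roll": 0},
    {"slide": [0,0,12],"roll": 0},
    {"slide": [0,0,14],"roll": 0},
    {"slide": [0,0,16],"roll": 0},
    {"slide": [0,0,16],"roll": 0}
  ]
}}

```text
t: 17.4
tool_pos: [0.6381, -0.1865, 0.0385]
eef_rot: [-3.141, -0.002, 1.68]
wrist_force: [-11.1, 6.1, 28.3]
finger_gap: 0.0391
grip_force: 65.6
```

Request:
{"method": "play_rows", "body": {
  "rows": [
    {"slide": [0,0,1],"roll": 0},
    {"slide": [0,0,2],"roll": 0},
    {"slide": [0,0,3],"roll": 0},
    {"slide": [0,0,3],"roll": 0}
  ]
}}

```text
t: 17.8
tool_pos: [0.6384, -0.1862, 0.0364]
eef_rot: [3.141, -0.002, 1.68]
wrist_force: [-13.0, 7.8, 36.3]
finger_gap: 0.039
grip_force: 68.5
```

Request:
{"method": "play_rows", "body": {
  "rows": [
    {"slide": [0,0,1],"roll": 0},
    {"slide": [0,0,2],"roll": 0},
    {"slide": [0,0,3],"roll": 0},
    {"slide": [0,0,4],"roll": 0},
    {"slide": [0,0,4],"roll": 0}
  ]
}}

```text
t: 18.3
tool_pos: [0.6384, -0.1857, 0.033]
eef_rot: [3.141, -0.003, 1.68]
wrist_force: [-16.1, 10.3, 41.8]
finger_gap: 0.039
grip_force: 72.7
```

```bash
cat > tilt.py <<'E'
import sys
from h import *
n=sys.argv[1];im=manip.get_image("side")[:,:,::-1];cv2.imwrite(f"pics/side{n}.png",im);cv2.imwrite(f"pics/top{n}.png",manip.get_image("top")[:,:,::-1])
o=manip.get_obs();P=np.array(o["tool_pos"])+[0,0,.011];yaw=o["eef_rot"][2]+np.pi
hd=np.array([np.cos(yaw),np.sin(yaw),0])
g,L=.0118,.1565
print("P",P.round(4))
for p in range(0,45,4):
    r=np.radians(p);x=hd*np.cos(r)+[0,0,np.sin(r)];z=-hd*np.sin(r)+[0,0,np.cos(r)]
    e=P+x*L+z*(12-11.8)/1000
    print(p,"tongue end side",proj("side",e).round(1),"top",proj("top",e).round(1))
E
python3 tilt.py 7
python3 - <<'E'
import cv2,numpy as np
im=cv2.imread("pics/side7.png");x0,y0=420,235
cv2.imwrite("pics/c7.png",cv2.resize(im[y0:y0+80,x0:x0+107],(800,600),interpolation=cv2.INTER_CUBIC))
H=cv2.cvtColor(im,cv2.COLOR_BGR2HSV)
m=((H[...,0]<18)&(H[...,1]>70)&(H[...,2]>150)).astype(np.uint8)
m[:,:420]=0;m[:230]=0;m[330:]=0
n,l,st,c=cv2.connectedComponentsWithStats(m)
for i in range(1,n):
    if st[i,4]>25:
        ys,xs=np.where(l==i);k=xs>=xs.max()-1;print(st[i],"rightmost",xs.max(),ys[k].min(),ys[k].max())
E
```

```text
P [ 0.6384 -0.1857  0.044 ]
0 tongue end side [506.  304.3] top [450.4 183.9]
4 tongue end side [506.7 300.2] top [451.3 182.8]
8 tongue end side [507.1 296. ] top [452.  181.7]
12 tongue end side [507.1 291.7] top [452.3 180.7]
16 tongue end side [506.8 287.2] top [452.3 179.7]
20 tongue end side [506.1 282.7] top [452.1 178.7]
24 tongue end side [505.  278.2] top [451.5 177.7]
28 tongue end side [503.6 273.6] top [450.6 176.8]
32 tongue end side [501.8 269.1] top [449.4 176. ]
36 tongue end side [499.7 264.6] top [447.8 175.2]
40 tongue end side [497.2 260.1] top [446.  174.5]
44 tongue end side [494.4 255.8] top [443.8 173.9]
[497 242  89  40 768] rightmost 585 275 281
[467 263  10   6  31] rightmost 476 266 268
[444 275  64  21 592] rightmost 507 289 295
[602 278  38  22 402] rightmost 639 288 299
[420 291  28  39 253] rightmost 447 291 293
[599 296  41  24 422] rightmost 639 308 319
[443 299  37  31 437] rightmost 479 303 306
```

The tongue reads a 12° tilt now, so the pivoting works. Continue.

Request:
{"method": "play_rows", "body": {
  "rows": [
    {"slide": [0,0,1],"roll": 0},
    {"slide": [0,0,2],"roll": 0},
    {"slide": [0,0,3],"roll": 0},
    {"slide": [0,0,4],"roll": 0},
    {"slide": [0,0,4],"roll": 0}
  ]
}}

```text
t: 18.9
tool_pos: [0.6384, -0.1856, 0.0292]
eef_rot: [3.141, -0.003, 1.68]
wrist_force: [-16.0, 10.1, 43.3]
finger_gap: 0.0392
grip_force: 77.6
```

```bash
cat > ton.py <<'E'
import cv2,numpy as np,sys
im=cv2.imread(f"pics/side{sys.argv[1]}.png")
H=cv2.cvtColor(im,cv2.COLOR_BGR2HSV)
m=((H[...,0]<18)&(H[...,1]>70)&(H[...,2]>150)).astype(np.uint8)
m[:,:420]=0;m[:230]=0;m[330:]=0;m[:,520:]=0
n,l,st,c=cv2.connectedComponentsWithStats(m)
for i in range(1,n):
    if st[i,4]>100:
        ys,xs=np.where(l==i);k=xs>=xs.max()-1;print(st[i],"rightmost",xs.max(),ys[k].min(),ys[k].max())
E
python3 tilt.py 8|sed -n '1p;4,11p';python3 ton.py 8
```

```text
P [ 0.6384 -0.1855  0.0402]
8 tongue end side [506.7 297.4] top [451.5 182.1]
12 tongue end side [506.8 293.1] top [451.9 181.1]
16 tongue end side [506.4 288.6] top [451.9 180.1]
20 tongue end side [505.7 284.1] top [451.6 179.1]
24 tongue end side [504.7 279.6] top [451.  178.1]
28 tongue end side [503.2 275.1] top [450.1 177.2]
32 tongue end side [501.4 270.5] top [448.9 176.4]
36 tongue end side [499.3 266. ] top [447.4 175.6]
[497 242  23  22 315] rightmost 519 246 263
[445 274  63  18 548] rightmost 507 285 290
[420 291  28  39 250] rightmost 447 291 293
[443 299  37  31 434] rightmost 479 303 306
```

Tilt is now about 17° with some slip in the grip. I'll back off, move 5 mm nearer the edge and press again.

Request:
{"method": "play_rows", "body": {
  "rows": [
    {"slide": [0,0,-5],"roll": 0},
    {"slide": [0,0,-9],"roll": 0},
    {"slide": [-3,0,-9],"roll": 0},
    {"slide": [-5,0,-9],"roll": 0},
    {"slide": [-5,0,-6],"roll": 0},
    {"slide": [-5,0,-3],"roll": 0},
    {"slide": [-5,0,0],"roll": 0},
    {"slide": [-5,0,1.5],"roll": 0},
    {"slide": [-5,0,3],"roll": 0},
    {"slide": [-5,0,3],"roll": 0}
  ]
}}

```text
t: 20.0
tool_pos: [0.6397, -0.1932, 0.0284]
eef_rot: [3.14, -0.001, 1.679]
wrist_force: [-21.2, 9.1, 58.2]
finger_gap: 0.0391
grip_force: 83.2
```

```bash
python3 go.py;python3 tilt.py 9|sed -n '1p;6,11p';python3 ton.py 9|sed -n '2p'
```

```text
t 20.0 pos [ 0.6397 -0.1932  0.0284] rot [ 3.140e+00 -1.000e-03  1.679e+00] gap 0.0391 grip 83.2 F [-21.2   9.1  58.2] j [ 0.05  0.84  0.26  1.6  -0.29  0.73  0.56]
P [ 0.6397 -0.1932  0.0394]
16 tongue end side [510.1 290.2] top [454.8 179.8]
20 tongue end side [509.4 285.7] top [454.5 178.8]
24 tongue end side [508.3 281.1] top [454.  177.8]
28 tongue end side [506.9 276.5] top [453.1 176.9]
32 tongue end side [505.1 272. ] top [451.9 176.1]
36 tongue end side [503.  267.5] top [450.4 175.3]
[449 274  61  15 526] rightmost 509 281 287
```

Request:
{"method": "play_rows", "body": {
  "rows": [
    {"slide": [0,0,1],"roll": 0},
    {"slide": [0,0,2],"roll": 0},
    {"slide": [0,0,3],"roll": 0},
    {"slide": [0,0,4],"roll": 0},
    {"slide": [0,0,4],"roll": 0}
  ]
}}

```text
t: 20.6
tool_pos: [0.6406, -0.1932, 0.0255]
eef_rot: [3.138, -0.0, 1.679]
wrist_force: [-21.5, 10.0, 64.6]
finger_gap: 0.0391
grip_force: 86.0
```

```bash
python3 go.py;python3 tilt.py 10|sed -n '1p;6,11p';python3 ton.py 10|sed -n '2p'
```

```text
t 20.6 pos [ 0.6406 -0.1932  0.0255] rot [ 3.138 -0.     1.679] gap 0.0391 grip 86.0 F [-21.5  10.   64.6] j [ 0.06  0.85  0.26  1.6  -0.3   0.73  0.56]
P [ 0.6406 -0.1932  0.0365]
16 tongue end side [510.  291.1] top [454.5 179.7]
20 tongue end side [509.3 286.6] top [454.2 178.7]
24 tongue end side [508.2 282. ] top [453.7 177.8]
28 tongue end side [506.8 277.5] top [452.8 176.9]
32 tongue end side [505.  272.9] top [451.6 176.1]
36 tongue end side [502.9 268.4] top [450.1 175.3]
[448 272  61  12 505] rightmost 508 276 283
```

Request:
{"method": "play_rows", "body": {
  "rows": [
    {"slide": [0,0,1],"roll": 0},
    {"slide": [0,0,2],"roll": 0},
    {"slide": [0,0,2.5],"roll": 0},
    {"slide": [0,0,2.5],"roll": 0}
  ]
}}

```text
t: 21.1
tool_pos: [0.6417, -0.193, 0.0231]
eef_rot: [3.136, 0.0, 1.679]
wrist_force: [-18.7, 8.8, 62.6]
finger_gap: 0.0394
grip_force: 86.7
```

```bash
python3 go.py;python3 tilt.py 11|sed -n '1p;6,11p';python3 ton.py 11|sed -n '2p'
```

```text
t 21.1 pos [ 0.6417 -0.193   0.0231] rot [3.136 0.    1.679] gap 0.0394 grip 86.7 F [-18.7   8.8  62.6] j [ 0.06  0.85  0.26  1.6  -0.3   0.72  0.56]
P [ 0.6418 -0.1931  0.0341]
16 tongue end side [509.9 291.7] top [454.2 179.5]
20 tongue end side [509.3 287.2] top [453.9 178.5]
24 tongue end side [508.2 282.7] top [453.3 177.6]
28 tongue end side [506.8 278.1] top [452.5 176.7]
32 tongue end side [505.  273.6] top [451.3 175.9]
36 tongue end side [502.9 269.1] top [449.8 175.1]
[450 262  59  20 498] rightmost 508 273 277
```

Tilt is about 28°. Lift straight up and measure in the air.

Request:
{"method": "play_rows", "body": {
  "rows": [
    {"slide": [0,0,-10],"roll": 0},
    {"slide": [0,0,-30],"roll": 0},
    {"slide": [0,0,-60],"roll": 0},
    {"slide": [0,0,-95],"roll": 0},
    {"slide": [0,0,-130],"roll": 0},
    {"slide": [0,0,-145],"roll": 0},
    {"slide": [0,0,-145],"roll": 0}
  ]
}}

```text
t: 21.9
tool_pos: [0.6398, -0.193, 0.1616]
eef_rot: [3.138, 0.001, 1.68]
wrist_force: [0.5, 0.2, -1.8]
finger_gap: 0.0391
grip_force: 79.1
```

Request:
{"method": "play_rows", "body": {
  "rows": [
    {"slide": [25,-10,0],"roll": -0.14},
    {"slide": [60,-24,0],"roll": -0.28},
    {"slide": [100,-40,0],"roll": -0.42},
    {"slide": [145,-58,0],"roll": -0.56},
    {"slide": [190,-76,0],"roll": -0.7},
    {"slide": [235,-94,0],"roll": -0.84},
    {"slide": [280,-112,0],"roll": -0.98},
    {"slide": [325,-130,0],"roll": -1.12},
    {"slide": [370,-147,0],"roll": -1.26},
    {"slide": [415,-165,0],"roll": -1.4}
  ]
}}

```text
t: 22.9
tool_pos: [0.427, 0.2033, 0.1581]
eef_rot: [-3.14, -0.003, 3.086]
wrist_force: [0.8, 0.6, -1.3]
finger_gap: 0.0389
grip_force: 79.1
```

```bash
python3 go.py 0.39 0.285 0.15 3.2466
```

```text
t 22.9 pos [0.427  0.2033 0.1581] rot [-3.140e+00 -3.000e-03  3.086e+00] gap 0.0389 grip 79.1 F [ 0.8  0.6 -1.3] j [-0.46  0.36 -0.09  2.06  0.05  0.73  0.93]
slide [41.5 79.5  8.1] roll -0.161
```

Request:
{"method": "play_rows", "body": {
  "rows": [
    {"slide": [16,32,3],"roll": -0.08},
    {"slide": [32,64,7],"roll": -0.161},
    {"slide": [41,79,8],"roll": -0.161},
    {"slide": [41,79,8],"roll": -0.161},
    {"slide": [41,79,8],"roll": -0.161}
  ]
}}

```text
t: 23.4
tool_pos: [0.3925, 0.2826, 0.1504]
eef_rot: [-3.14, -0.003, -3.042]
wrist_force: [-0.3, -0.4, -0.2]
finger_gap: 0.0391
grip_force: 79.1
```

```bash
python3 go.py; python3 look.py 12
python3 - <<'E'
from h import *
o=manip.get_obs();P=np.array(o["tool_pos"])+[0,0,.011];print(P,proj("side",P),proj("top",P))
s=cv2.imread("pics/side12.png");t=cv2.imread("pics/top12.png")
c=proj("side",P+[.08,.01,.04]).astype(int);d=proj("top",P+[.08,.01,.04]).astype(int);print(c,d)
f=lambda im,x,y:cv2.resize(im[y-30:y+30,x-40:x+40],(800,600),interpolation=cv2.INTER_CUBIC)
a=cv2.resize(s[c[1]-50:c[1]+50,c[0]-67:c[0]+67],(800,600),interpolation=cv2.INTER_CUBIC)[:,:]
A=cv2.resize(s[c[1]-50:c[1]+70,c[0]-40:c[0]+40],(400,600),interpolation=cv2.INTER_CUBIC)
B=cv2.resize(t[d[1]-70:d[1]+50,d[0]-40:d[0]+40],(400,600),interpolation=cv2.INTER_CUBIC)
cv2.imwrite("pics/c12.png",np.hstack([A,B]));print("origins",c-[40,50],d-[40,70])
E
```

```text
t 23.4 pos [0.3925 0.2826 0.1504] rot [-3.140e+00 -3.000e-03 -3.042e+00] gap 0.0391 grip 79.1 F [-0.3 -0.4 -0.2] j [-0.59  0.39 -0.15  2.03  0.09  0.72  0.87]
[0.39349434 0.2819911  0.16206295] [230.51256571 211.66956571] [201.83610037 278.72042346]
[251 186] [194 242]
origins [211 136] [154 172]
```

View pics/c12.png

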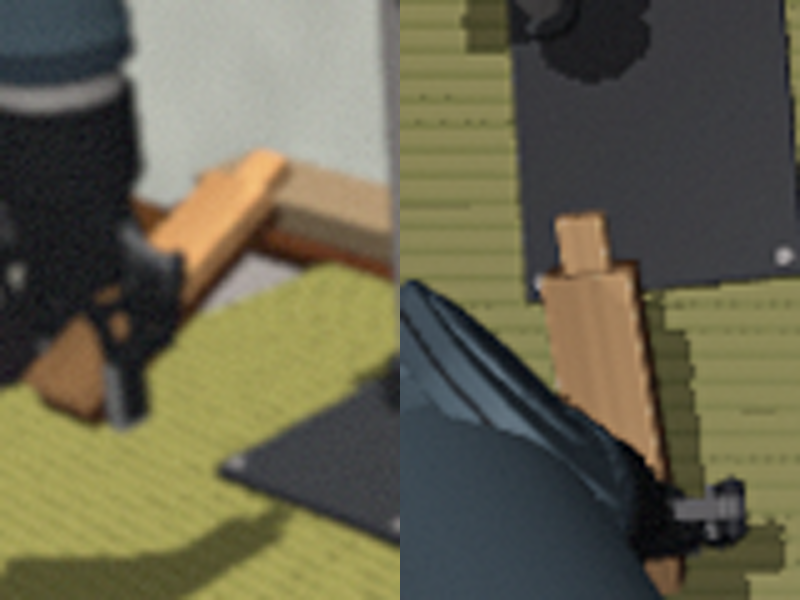

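The side view shows the rail tilted in the grip, with its tongue end at crop (280,166) and its plain bottom corner at (95,421). In the top view the tongue end is at (581,220) and the body's front corners at (541,283) and (625,272). Solving the pose from these points.

```bash
cat > pose.py <<'E'
from h import *
from scipy.optimize import least_squares
from scipy.spatial.transform import Rotation as R
S=lambda u,v:("side",211+u/5-.4,136+v/5-.4);T=lambda u,v:("top",154+(u-400)/5-.4,172+v/5-.4)
C_=[((102.5,0,12),S(280,166)),((-77.5,-20,0),S(95,421)),((-77.5,20,0),S(33,384)),((77.5,20,24),S(200,175)),
    ((102.5,0,12),T(581,220)),((77.5,20,24),T(541,283)),((77.5,-20,24),T(625,272))]
def res(v):
    q=R.from_euler('ZYX',[v[3],-v[4],v[5]]);return np.concatenate([(proj(c[0],q.apply(np.array(a)/1000)+v[:3])-c[1:]) for a,c in C_]+[[v[5]*10]])
r=least_squares(res,[.44,.285,.17,.1,.5,0]);v=r.x
print("origin",v[:3].round(4),"yaw,pitch,roll deg",np.degrees(v[3:]).round(1));print(res(v).round(1))
q=R.from_euler('ZYX',[v[3],-v[4],v[5]]);P=np.array([.393,.2823,.1615]);print("grip in rail mm",(q.inv().apply(P-v[:3])*1000).round(1),"tongue",(q.apply([.1025,0,.012])+v[:3]).round(4))
E
python3 pose.py
```

```text
origin [0.4379 0.2854 0.1873] yaw,pitch,roll deg [ 9.1 18.8  3. ]
[-1.1  0.5 -0.6 -1.2  0.1  1.6  2.2 -1.  -0.7  0.1 -0.4  0.5  0.7 -0.2
  0.5]
grip in rail mm [-50.7   3.5 -10.2] tongue [0.5299 0.2995 0.2317]
```

```bash
cat >> pose.py <<'E'
print('---');o=manip.get_obs()
P=np.array([.393,.2823,.1615])
def pose(v):
    q=R.from_euler('ZYX',[v[3],-v[0],0]);return q,P-q.apply([v[2],0,v[1]])
def res2(v):
    q,t=pose(v);return np.concatenate([(proj(c[0],q.apply(np.array(a)/1000)+t)-c[1:]) for a,c in C_]+[[(v[3]-.1)*50]])
r=least_squares(res2,[.45,.006,-.054,.1]);v=r.x;print("p deg",np.degrees(v[0]),"g,x mm",v[1:3]*1000,"yaw",v[3]);print(res2(v).round(1))
for p,g in((22,0.001),(24.8,.006),(27,.0118)):
    q,t=pose([np.radians(p),g,-.054,.1]);print(p,[((proj("side",q.apply(np.array(a)/1000)+t)+.4-[211,136])*5).round() for a in((102.5,0,12),(-77.5,-20,0),(-77.5,20,0),(-77.5,-20,24),(77.5,-20,0),(77.5,20,24))])
E
python3 pose.py|sed -n '/---/,$p'
```

```text
---
p deg 20.574497122873307 g,x mm [ -6.59366725 -52.15480597] yaw 0.11508997893697127
[-0.7  0.1 -1.5 -1.   0.   2.2  2.4 -1.  -0.3 -0.2 -0.6 -0.   0.4  0.2
  0.8]
22 [array([283., 171.]), array([ 95., 425.]), array([ 42., 404.]), array([ 76., 391.]), array([289., 226.]), array([219., 175.])]
24.8 [array([281., 168.]), array([101., 433.]), array([ 48., 412.]), array([ 80., 401.]), array([288., 224.]), array([217., 174.])]
27 [array([281., 168.]), array([107., 441.]), array([ 54., 420.]), array([ 85., 411.]), array([289., 224.]), array([217., 176.])]
```

```bash
cat > camfit.py <<'E'
from h import *
from scipy.optimize import least_squares
from scipy.spatial.transform import Rotation as R
S=lambda u,v:("side",281+u/10-.45,95+v/10-.45); T=lambda u,v:("top",152+(u-400)/10-.45,98+v/10-.45)
# box axes: x back(away), y left, z up; origin lens; box front at a, back at b, half-width w, half-height h
pts=[("blt",S(245,125)),("brt",S(335,148)),("frt",S(255,280)),("flt",S(150,250)),("brb",S(378,243)),
 ("blt",T(437,145)),("brt",T(625,130)),("frt",T(675,372)),("flt",T(487,393)),("brb",T(657,95)),("L",S(138,428))]
def X(k,v):
    a,b,w,h=v[5:9]
    if k=="L":return np.zeros(3)
    return np.array([b if k[0]=="b" else a, w if k[1]=="l" else -w, h if k[2]=="t" else -h])
def res(v,sel=range(len(pts))):
    q=R.from_euler('ZY',[v[3],-v[4]]);return np.concatenate([proj(pts[i][1][0],q.apply(X(pts[i][0],v))+v[:3])-pts[i][1][1:] for i in sel]+[[(v[3]-.106)*20]])
v0=[.657,.319,.286,.1,.55,.04,.09,.019,.019]
for drop in [None]+list(range(len(pts))):
    r=least_squares(res,v0,args=([i for i in range(len(pts)) if i!=drop],),loss="soft_l1");v=r.x
    print(drop,"lens",v[:3].round(4),"yaw",v[3].round(3),"pitch",np.degrees(v[4]).round(1),"dims",(v[5:]*1000).round(1),"cost",r.cost.round(2))
# ring ellipse in side picture
im=cv2.imread("pics/side0.png")
E
python3 camfit.py
```

```text
None lens [0.6575 0.3196 0.2855] yaw 0.109 pitch 33.0 dims [44.1 94.8 19.3 18.4] cost 2.32
0 lens [0.6577 0.3196 0.2853] yaw 0.114 pitch 33.1 dims [44.  94.4 19.5 18.3] cost 1.62
1 lens [0.6573 0.3194 0.2856] yaw 0.11 pitch 32.9 dims [44.2 95.  19.3 18.4] cost 2.25
2 lens [0.6572 0.3197 0.2857] yaw 0.105 pitch 32.8 dims [44.  94.8 19.  18.8] cost 1.85
3 lens [0.658  0.32   0.2852] yaw 0.108 pitch 33.2 dims [43.2 94.5 19.5 18.2] cost 1.65
4 lens [0.6577 0.3198 0.2854] yaw 0.101 pitch 34.3 dims [44.4 95.2 19.4 17.1] cost 1.99
5 lens [0.6574 0.3193 0.2855] yaw 0.108 pitch 33.0 dims [44.2 94.8 19.  18.4] cost 2.28
6 lens [0.657  0.3193 0.2857] yaw 0.116 pitch 32.4 dims [44.1 95.3 19.2 18.4] cost 2.18
7 lens [0.6577 0.3197 0.2853] yaw 0.11 pitch 33.1 dims [44.6 94.7 19.2 18.3] cost 2.21
8 lens [0.6574 0.319  0.2854] yaw 0.111 pitch 33.1 dims [44.7 95.  18.8 18.3] cost 1.89
9 lens [0.657  0.3195 0.2859] yaw 0.106 pitch 32.7 dims [44.2 94.7 19.4 18.3] cost 2.17
10 lens [0.7615 0.3309 0.3534] yaw 0.109 pitch 33.0 dims [-80.7 -30.   19.3  18.4] cost 2.32
```

The camera pitch is firmly 33°, but the rail sits at only about 21–22° because it slipped low in the grip. I'll tilt it further on something higher: the small weight's knob, which its recess holds laterally and whose top is at z≈0.079. A long lever there needs little force.

```bash
python3 go.py 0.473 -0.2128 0.15 1.679
```

```text
t 23.5 pos [0.3935 0.282  0.1511] rot [-3.140e+00 -1.000e-03 -3.044e+00] gap 0.0391 grip 79.1 F [ 0.4 -0.3 -1.2] j [-0.59  0.39 -0.15  2.03  0.09  0.72  0.87]
slide [ -31.1 -500.2    1.7] roll 1.56
```

Request:
{"method": "play_rows", "body": {
  "rows": [
    {"slide": [0,-25,-5],"roll": 0.14},
    {"slide": [-2,-65,-10],"roll": 0.28},
    {"slide": [-4,-108,-10],"roll": 0.42},
    {"slide": [-7,-152,-10],"roll": 0.56},
    {"slide": [-10,-196,-10],"roll": 0.7},
    {"slide": [-13,-240,-10],"roll": 0.84},
    {"slide": [-17,-284,-10],"roll": 0.98},
    {"slide": [-20,-328,-10],"roll": 1.12},
    {"slide": [-23,-372,-10],"roll": 1.26},
    {"slide": [-26,-416,-10],"roll": 1.4}
  ]
}}

```text
t: 24.5
tool_pos: [0.4599, -0.1309, 0.162]
eef_rot: [3.141, 0.0, 1.833]
wrist_force: [1.0, -0.6, -1.5]
finger_gap: 0.0393
grip_force: 79.0
```

```bash
python3 go.py 0.473 -0.2128 0.08 1.68
```

```text
t 24.5 pos [ 0.4599 -0.1309  0.162 ] rot [3.141 0.    1.833] gap 0.0393 grip 79.0 F [ 1.  -0.6 -1.5] j [-0.06  0.37  0.3   2.06 -0.16  0.73  0.6 ]
slide [-82.5  -8.6  82. ] roll 0.153
```

Request:
{"method": "play_rows", "body": {
  "rows": [
    {"slide": [-35,-4,20],"roll": 0.14},
    {"slide": [-70,-8,45],"roll": 0.153},
    {"slide": [-81,-8,70],"roll": 0.153},
    {"slide": [-81,-8,88],"roll": 0.153},
    {"slide": [-81,-8,96],"roll": 0.153},
    {"slide": [-81,-8,96],"roll": 0.153},
    {"slide": [-81,-8,96],"roll": 0.153}
  ]
}}

```text
t: 25.2
tool_pos: [0.4745, -0.2082, 0.0665]
eef_rot: [3.141, 0.0, 1.688]
wrist_force: [-0.3, 0.2, -0.6]
finger_gap: 0.0392
grip_force: 79.1
```

```bash
python3 go.py 0.473 -0.2128 0.05 1.68
```

```text
t 25.2 pos [ 0.4745 -0.2082  0.0665] rot [3.141 0.    1.688] gap 0.0392 grip 79.1 F [-0.3  0.2 -0.6] j [ 0.11  0.6   0.27  2.01 -0.28  0.57  0.7 ]
slide [-4.4 -2.1 16.5] roll 0.008
```

Free so far. Lower to contact slowly.

Request:
{"method": "play_rows", "body": {
  "rows": [
    {"slide": [-4,-1,4],"roll": 0.008},
    {"slide": [-4,-1,8],"roll": 0.008},
    {"slide": [-4,-1,11],"roll": 0.008},
    {"slide": [-4,-1,14],"roll": 0.008},
    {"slide": [-4,-1,16],"roll": 0.008},
    {"slide": [-4,-1,16],"roll": 0.008}
  ]
}}

```text
t: 25.8
tool_pos: [0.4736, -0.2118, 0.0496]
eef_rot: [-3.141, -0.0, 1.68]
wrist_force: [0.3, 1.1, -0.9]
finger_gap: 0.0394
grip_force: 79.1
```

Request:
{"method": "play_rows", "body": {
  "rows": [
    {"slide": [0,0,1],"roll": 0},
    {"slide": [0,0,2],"roll": 0},
    {"slide": [0,0,3],"roll": 0},
    {"slide": [0,0,4],"roll": 0},
    {"slide": [0,0,4],"roll": 0}
  ]
}}

```text
t: 26.3
tool_pos: [0.4744, -0.2121, 0.0473]
eef_rot: [3.14, -0.0, 1.68]
wrist_force: [-2.9, 2.8, 15.9]
finger_gap: 0.0393
grip_force: 81.3
```

Request:
{"method": "play_rows", "body": {
  "rows": [
    {"slide": [0,0,1.5],"roll": 0},
    {"slide": [0,0,3],"roll": 0},
    {"slide": [0,0,4],"roll": 0},
    {"slide": [0,0,5],"roll": 0},
    {"slide": [0,0,5],"roll": 0}
  ]
}}

```text
t: 26.8
tool_pos: [0.4751, -0.2121, 0.0425]
eef_rot: [3.139, 0.0, 1.68]
wrist_force: [-3.1, 3.5, 15.5]
finger_gap: 0.0389
grip_force: 81.5
```

```bash
sed -i 's/x0,y0=420,235//' ton.py; python3 go.py; python3 tilt.py 13|sed -n '6,12p'
python3 - <<'E'
from h import *
s=cv2.imread("pics/side13.png");b=cv2.imread("pics/side4.png")
d=(np.abs(s.astype(int)-b).max(2)>40)&(s[...,2].astype(int)-s[...,0]>50)&(s[...,2]>130)
for c in blobs(s,d,(380,150,560,360),30)[:4]:
    q=c[:,0];i=q[:,0].argmax();print(cv2.boundingRect(c),"rightmost",q[q[:,0]>=q[:,0].max()-1].tolist())
V0=b.max(2);
# small weight shift
for n,im in(("before",b),("now",s)):
    m=(im.max(2)<70);z=np.zeros(m.shape,bool);z[310:345,418:448]=m[310:345,418:448];ys,xs=np.where(z);print(n,xs.mean().round(2),ys.mean().round(2),len(xs),ys.max(),xs.min())
E
```

```text
t 26.8 pos [ 0.4751 -0.2121  0.0425] rot [3.139 0.    1.68 ] gap 0.0389 grip 81.5 F [-3.1  3.5 15.5] j [ 0.14  0.64  0.25  2.01 -0.3   0.53  0.71]
16 tongue end side [483.8 327.2] top [466.6 241.9]
20 tongue end side [482.9 322.1] top [466.5 241.4]
24 tongue end side [481.5 317. ] top [466.  240.9]
28 tongue end side [479.8 311.9] top [465.2 240.5]
32 tongue end side [477.7 306.7] top [464.  240.1]
36 tongue end side [475.2 301.6] top [462.6 239.8]
40 tongue end side [472.3 296.5] top [460.8 239.6]
(438, 296, 41, 16) rightmost [[477, 305], [478, 304], [478, 303], [478, 302], [478, 301], [478, 300], [478, 299], [477, 298]]
(380, 277, 19, 25) rightmost [[397, 293], [398, 292], [398, 291], [398, 290], [398, 289], [398, 288], [398, 287], [398, 286], [398, 285], [398, 284], [397, 283]]
(412, 305, 22, 10) rightmost [[432, 310], [433, 310], [433, 309], [432, 309]]
(380, 212, 11, 10) rightmost [[389, 219], [389, 218], [389, 217], [390, 216], [389, 215]]
before 436.09 324.5 442 338 425
now 434.5 325.35 461 338 418
```

Rotating at a steady 15 N without slip; about 27.5° now. Five mm more.

Request:
{"method": "play_rows", "body": {
  "rows": [
    {"slide": [0,0,1.5],"roll": 0},
    {"slide": [0,0,3],"roll": 0},
    {"slide": [0,0,4.5],"roll": 0},
    {"slide": [0,0,5.5],"roll": 0},
    {"slide": [0,0,5.5],"roll": 0}
  ]
}}

```text
t: 27.4
tool_pos: [0.4756, -0.211, 0.0365]
eef_rot: [3.139, -0.0, 1.681]
wrist_force: [-0.2, 5.4, 8.3]
finger_gap: 0.0389
grip_force: 79.4
```

Request:
{"method": "play_rows", "body": {
  "rows": [
    {"slide": [0,0,-8],"roll": 0},
    {"slide": [0,0,-25],"roll": 0},
    {"slide": [0,0,-55],"roll": 0},
    {"slide": [0,0,-90],"roll": 0},
    {"slide": [0,0,-115],"roll": 0},
    {"slide": [0,0,-120],"roll": 0},
    {"slide": [0,0,-120],"roll": 0}
  ]
}}

```text
t: 28.1
tool_pos: [0.4741, -0.2122, 0.1561]
eef_rot: [3.14, 0.001, 1.68]
wrist_force: [-0.3, -0.3, -1.3]
finger_gap: 0.0394
grip_force: 78.5
```

```bash
python3 go.py 0.39 0.285 0.15 3.2466
```

```text
t 28.1 pos [ 0.4741 -0.2122  0.1561] rot [3.14e+00 1.00e-03 1.68e+00] gap 0.0394 grip 78.5 F [-0.3 -0.3 -1.3] j [ 0.06  0.45  0.35  1.97 -0.21  0.76  0.64]
slide [503.4 -29.6   5.8] roll -1.567
```

Request:
{"method": "play_rows", "body": {
  "rows": [
    {"slide": [30,-2,0],"roll": -0.14},
    {"slide": [70,-4,0],"roll": -0.28},
    {"slide": [112,-7,0],"roll": -0.42},
    {"slide": [156,-9,0],"roll": -0.56},
    {"slide": [200,-12,0],"roll": -0.7},
    {"slide": [245,-15,0],"roll": -0.84},
    {"slide": [290,-17,0],"roll": -0.98},
    {"slide": [335,-20,0],"roll": -1.12},
    {"slide": [380,-22,0],"roll": -1.26},
    {"slide": [425,-25,0],"roll": -1.4}
  ]
}}

```text
t: 29.1
tool_pos: [0.4012, 0.2089, 0.1541]
eef_rot: [-3.141, -0.002, 3.085]
wrist_force: [1.1, 1.0, -1.6]
finger_gap: 0.0391
grip_force: 78.5
```

```bash
python3 go.py 0.39 0.285 0.14 3.2466
```

```text
t 29.1 pos [0.4012 0.2089 0.1541] rot [-3.141e+00 -2.000e-03  3.085e+00] gap 0.0391 grip 78.5 F [ 1.1  1.  -1.6] j [-0.49  0.34 -0.1   2.11  0.05  0.7   0.89]
slide [15.4 75.3 14.1] roll -0.161
```

Request:
{"method": "play_rows", "body": {
  "rows": [
    {"slide": [5,35,3],"roll": -0.08},
    {"slide": [12,68,7],"roll": -0.161},
    {"slide": [15,75,9],"roll": -0.161},
    {"slide": [15,75,9],"roll": -0.161},
    {"slide": [15,75,9],"roll": -0.161}
  ]
}}

```text
t: 29.6
tool_pos: [0.392, 0.2817, 0.1455]
eef_rot: [-3.14, -0.002, -3.044]
wrist_force: [-0.7, -0.2, -0.4]
finger_gap: 0.0389
grip_force: 78.5
```

```bash
python3 go.py; python3 look.py 14
cat > rail.py <<'E'
# wood blob of the held rail in both pictures: polygon corners
import sys
from h import *
n=sys.argv[1]
o=manip.get_obs();P=np.array(o["tool_pos"])+[0,0,.011]
hd=o["eef_rot"][2]+np.pi;e=P+.125*np.array([np.cos(hd),np.sin(hd),.6])
for cam in("top","side"):
    im=cv2.imread(f"pics/{cam}{n}.png").astype(int);c=proj(cam,e).astype(int)
    m=(im[...,2]-im[...,0]>45)&(im[...,2]>120)&(im[...,2]-im[...,1]>22)
    b=blobs(im,m,(c[0]-30,c[1]-25,c[0]+30,c[1]+45),30)
    for q in b[:2]:print(cam,c,cv2.boundingRect(q),cv2.approxPolyDP(q,1.3,True)[:,0].tolist())
    x0,y0=(c[0]-14,c[1]-14)
    print(cam,"origin",x0,y0)
    for r in range(26):print("".join("#" if m[y0+r,x0+k] else "." for k in range(30)))
E
python3 rail.py 14
python3 - <<'E'
from h import *
for n in(0,4,14):
    t=cv2.imread(f"pics/top{n}.png");
    for nm,b in(("small",(410,235,440,264)),("job",(408,208,434,236))):
        for q in blobs(t,t.max(2)<75,b)[:1]:c,r=cv2.minEnclosingCircle(q);print(n,nm,np.round(c,1),round(r,1))
E
```

```text
t 29.6 pos [0.392  0.2817 0.1455] rot [-3.140e+00 -2.000e-03 -3.044e+00] gap 0.0389 grip 78.5 F [-0.7 -0.2 -0.4] j [-0.59  0.4  -0.15  2.04  0.09  0.71  0.87]
top [191 221] (181, 219, 25, 46) [[185, 220], [183, 222], [185, 232], [181, 233], [184, 249], [204, 264], [205, 262], [203, 260], [198, 230], [193, 230], [192, 219]]
top origin 177 207
..............................
..............................
..............................
..............................
..............................
..............................
..............................
..............................
..............................
..............................
..............................
..............................
.............#.#..............
........#######...............
.......########...............
......##########..............
.......#########..............
.......#########..............
.......#########..............
.......#########..............
........#########.............
........#########.............
........#########.............
........#########.####........
........####
[... 481 characters left out ...]
.
.......########...............
......#########...............
.....##########...............
.....###########..............
#################.............
###################...........
#######################.......
###########################...
##############################
##############################
############.#################
###########...################
##########......##############
##########.........###########
#########............#...#####
########..................####
#######.......................
#######.......................
######........................
######........................
0 small [424.9 249.3] 8.3
14 small [424.7 249.3] 8.2
14 job [421.2 221.3] 10.3
```

Run:
```python
from h import *
P=np.array([.392,.2817,.1565])
for a,b in(((267-.4,169.2-.4),(190.2-.4,216-.4)),((261.5,164),(188.8,221)),((261,164.5),(188.8,221)),((262,164),(188.8,220.5))):
    X,e=tri(a,b);d=X-(P if b[1]>218 else np.array([.393,.2823,.1615]));print(X.round(4),e.round(4),"len",np.linalg.norm(d).round(4),"el",np.degrees(np.arctan2(d[2],np.hypot(*d[:2]))).round(1),"yaw",np.arctan2(d[1],d[0]).round(3))
```

```text
[0.5305 0.2968 0.2337] 0.0019 len 0.156 el 27.6 yaw 0.105
[0.5138 0.2939 0.2525] 0.0004 len 0.1556 el 38.1 yaw 0.1
[0.5135 0.2947 0.2511] 0.001 len 0.1545 el 37.7 yaw 0.106
[0.5151 0.2939 0.2521] 0.0008 len 0.1564 el 37.7 yaw 0.099
```

The small weight hasn't moved, the job weight is seated, and the tongue rose about 10°, so the rail tilts about 32°. Move in front of the lens.

Request:
{"method": "play_rows", "body": {
  "rows": [
    {"slide": [-15,3,8],"roll": 0},
    {"slide": [-33,6,15],"roll": 0},
    {"slide": [-50,9,20],"roll": 0},
    {"slide": [-59,10,21],"roll": 0},
    {"slide": [-61,10.5,21],"roll": 0},
    {"slide": [-61,10.5,21],"roll": 0},
    {"slide": [-61,10.5,21],"roll": 0}
  ]
}}

```text
t: 30.4
tool_pos: [0.4513, 0.2997, 0.1256]
eef_rot: [-3.141, -0.0, -3.042]
wrist_force: [0.9, -1.3, -0.6]
finger_gap: 0.0389
grip_force: 78.5
```

```bash
python3 go.py; python3 look.py 15; python3 rail.py 15
python3 - <<'E'
from h import *
print(tri((248,167),(181,233)),proj("side",[.5741,.3105,.231]),proj("top",[.5741,.3105,.231]))
E
```

```text
t 30.4 pos [0.4513 0.2997 0.1256] rot [-3.141 -0.    -3.042] gap 0.0389 grip 78.5 F [ 0.9 -1.3 -0.6] j [-0.57  0.51 -0.13  1.91  0.1   0.73  0.92]
top [186 198] (176, 196, 24, 44) [[180, 196], [179, 201], [181, 207], [176, 210], [178, 218], [185, 227], [199, 239], [194, 210], [192, 209], [193, 206], [188, 206], [187, 196]]
top origin 172 184
..............................
..............................
..............................
..............................
..............................
..............................
..............................
..............................
..............................
..............................
..............................
..............................
........########..............
.......#########..............
.......#########..............
.......#########..............
.......#########..............
.......#########..............
........#########.............
........#########.............
........#########.............
........#########.............
.........########...##........
.........#############........
.....#######
[... 539 characters left out ...]
.....
.......#########..............
.......#########..............
.##############...............
###############...............
##############................
###############...............
################..............
##################............
######################........
############...###########....
############....###########...
###########.....###########...
###########....############...
##########.....#############..
#########.......############..
#########.........#########...
########.............#######..
########.................##...
(array([0.48606719, 0.31256902, 0.24759603]), np.float64(0.0037173087058279468)) [275.37806986 164.3008458 ] [185.18247929 196.7265694 ]
```

Run:
```python
from h import *
for a,b in(((274,164.2),(183.8,197)),((273.5,164.5),(183.5,197)),((274.3,164),(184.2,196.8))):
    X,e=tri(a,b);y,p=.109,np.radians(33);q=np.array([[np.cos(p)*np.cos(y),np.cos(p)*np.sin(y),np.sin(p)],[-np.sin(y),np.cos(y),0],[-np.sin(p)*np.cos(y),-np.sin(p)*np.sin(y),np.cos(p)]])
    print(X.round(4),e.round(4),"in lens mm",(q@(X-[.6575,.3196,.2855])*1000).round(1))
```

```text
[0.573  0.3141 0.2308] 0.0013 in lens mm [-100.7    3.7    0.2]
[0.5729 0.3154 0.2297] 0.0023 in lens mm [-101.3    5.    -0.8]
[0.5733 0.313  0.2316] 0.0013 in lens mm [-100.2    2.6    0.8]
```

Within 4 mm; trim 3 mm sideways, settle and hand in.

Request:
{"method": "play_rows", "body": {
  "rows": [
    {"slide": [0,-2,0],"roll": 0},
    {"slide": [0,-3,0],"roll": 0},
    {"slide": [0,-3,0],"roll": 0},
    {"slide": [0,-3,0],"roll": 0},
    {"slide": [0,-3,0],"roll": 0},
    {"slide": [0,-3,0],"roll": 0}
  ]
}}

```text
t: 31.1
tool_pos: [0.4523, 0.2971, 0.1254]
eef_rot: [3.142, -0.0, -3.042]
wrist_force: [0.5, -1.0, -0.2]
finger_gap: 0.0391
grip_force: 78.5
```

```bash
python3 go.py; python3 -c "
from workcell import manip
print(manip.job_done())"
```

```text
t 31.1 pos [0.4523 0.2971 0.1254] rot [ 3.142 -0.    -3.042] gap 0.0391 grip 78.5 F [ 0.5 -1.  -0.2] j [-0.56  0.51 -0.13  1.91  0.1   0.73  0.92]
the job is handed in; nothing more can be done
None
```

I handed the job in at 31.1 s (no verdict came back): the weight stands in its middle recess, and the rail is held still, tongue end measured about 100 mm from the lens and within 4 mm of its axis before a last 3 mm trim, tilted about 32° (±4°) against the camera's 33°; to tilt it I pressed it on the rack's edge and the small weight's knob, and that weight did not move measurably.

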